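# Put away the kiln furniture after a firing

## Robot

A 6-joint arm with a two-finger parallel gripper is mounted at the origin on the work surface. World frame = base frame: x ahead of the robot, y to its left, z up, the work surface at z = 0. Lengths are in mm, angles in rad, forces in N, time in s.
With the tool pointing down it reaches from about 350 to 775 mm from the base axis. Payload 7.3 kg.
Tool frame: the origin (TCP) lies at the very end of the fingers, on their centre line; the grasp point (between the pads) lies 19 mm behind it; z points along the fingers, y is the line along which they close (so a half turn about z gives the same grasp; the last joint's range is limited). The gripper opens to 92 mm and grips with 3 to 60 N. Pads are 19 mm wide; open, the fingers measure 130 mm over their backs; the gripper's body (75 mm by 190 mm) begins 47 mm behind the grasp point.
Start: joints at [0.954, 0.342, 1.524, -0, 1.275, -0.146], TCP at [238.129, 467.91, 226.741] pointing down, gripper open.
Joint ranges: [-2.53, 2.53], [-0.77, 2.02], [0.04, 2.7], [-1, 4.14], [0.28, 2.66], [-3.11, 3.11]. Speed limits (rad/s): [2.57, 2.57, 3.14, 3.14, 3.14, 3.14].

## Interface

Orientations are given as [roll, pitch, yaw] about the fixed x, y, z axes, in that order (R = Rz(yaw) Ry(pitch) Rx(roll)).
In Python, from plant import get_obs, optics, ticket, finder gives the robot as it stands.
- The arm moves only by the tool send_rows, never from a script. Its arguments are lists of equal length, an entry for each row: "offset": the shift along the tool's x, y, z scaled (see below), a list of three; "delta_rot": the turn, a rotation vector about the tool's x, y, z scaled (see below), a list of three. In form: {"offset": [[dx, dy, dz], ...], "delta_rot": [[rx, ry, rz], ...]}. A call has 1 to 8 rows; each row is the pose to reach, as a shift and turn from the pose commanded when the call began, along the tool's axes at that moment, turning the shorter way round; what a row does not reach only later rows make up. The controller multiplies each number of a shift by 120 mm and each number of a turn by 360 degrees. A row lasts 1/8 s, in which the tool goes at most 62.5 mm and 10.7 degrees, less where a joint would pass 70% of its speed; a pose out of reach is approached as far as the arm can. A call with a number of a shift or a turn outside -1 to 1 is refused whole. A call with a gripper value outside its range is refused whole. "grip" is the opening, from 0 (shut) to 1 (fully open), set as the call begins (left out, the last holds). The fingers move at their own pace and stop on an object; the grip force is fixed at half the most. Time passes only in rows, so rows that repeat a pose let the fingers close. It gives the time, the measured TCP pose, the force, the opening and the grip force at its end, in the units of the state.
- get_obs(): the state, without advancing time (a new reading comes with each control period).
- optics.capture(name): name is "scene" or "top" or "wrist"; returns the picture (400x640x3 uint8, red, green, blue); there is no depth.
- optics.get_calibration(name): a dict with "fx", "fy", "cx", "cy" (pixels), "world_from_camera" (4x4, takes a point from camera to world coordinates). Camera axes: x right, y down, z forward; pixel columns grow to the right and rows downward; lengths in mm; the calibration is good to about 2 mm. A picture is of the moment at which its call begins: read the wrist's pose just before it. get_calibration takes no time and is no camera call; for the wrist camera it gives the pose at the moment of the call.
- ticket.close_job(): hands the job in; it is judged then, once.
Trained networks look in the newest picture that a camera, given by its name, has taken for a name from the list of things; names that differ only in an ending like _2 or _b are one class to them, and where a whole thing is asked for, a point or a joint stands for the part that bears it (a point fixed in the world has none). Each returns a list of dicts, best first, with "confidence" (0 to 1); they miss things now and then, are a little off and sometimes report something else, mostly with a low value. They report only what shows in the picture. A call takes as long as a camera call. They do not tell look-alikes from the thing itself.
- finder.boxes_of(target, camera): "box" ([left, top, right, bottom] in pixels, round what is visible of it).
- finder.silhouettes(target, camera): "region" (400x640 bool, what is visible of it) and "box" ([left, top, right, bottom] in pixels, round what is visible of it).
- finder.pinpoint(target, camera): "uv" ([column, row] in pixels: a listed point, or the origin of a listed thing).
The state is a dict: "time": time; "joint_positions": joint angles; "dq": joint speeds; "tau": joint torques, N m; "tool_pos": TCP position; "tcp_rot": TCP orientation; "contact_force": force on the tool from outside, world axes, zero at the start; "moment": the same for the moment, N m; "grip_width": finger opening in mm; "finger_force": force on a finger pad.
Only numpy, scipy, OpenCV 4.12 (cv2) and the standard library are available. Lean on these libraries where they do the work, as an engineer would, in place of code of your own. Each camera call takes 0.05 s, during which the arm holds its last target. There are 200 camera calls.

## Task

Put the kiln furniture away: lift the red handle to tip the sorting tray so that all the ceramic blocks slide off into the blue bin, and lower the tray until it is level again. Lay all the cream kiln posts in the wooden rack as a pyramid, three in the grooves of the bottom row and the others saddled in the gaps of the row below, each squarely along the grooves and centred on the rack lengthwise. Either job may come first; do not knock over the paper cup.

Things in the scene. Friction and masses are not known exactly. Their poses are not given: they have to be found in the camera images.
- rack: wooden cradle fixed to the table: block 46 (x) x 170 (y) x 24 mm high; three grooves 47 mm apart, each made by two steel rods along x on top; an end cheek 66 mm high at each y end, inner face 75 mm from the middle. Open at both x sides: posts, laid along the rack's x, overhang it by 9 mm at each end, where fingers have free room down to the table. Origin: centre of the underside, z up.
- seat0 (a point): point where the centre of a post belongs: bottom row, groove at the rack's -y end, 46.5 mm above the table
- seat1 (a point): point where the centre of a post belongs: bottom row, middle groove, 46.5 mm up
- seat2 (a point): point where the centre of a post belongs: bottom row, groove at the +y end, 46.5 mm up
- seat3 (a point): point where the centre of a post belongs: second row, saddled between seats 0 and 1, 83.7 mm up
- seat4 (a point): point where the centre of a post belongs: second row, saddled between seats 1 and 2, 83.7 mm up
- seat5 (a point): point where the centre of a post belongs: top, saddled between seats 3 and 4, 120.9 mm up
- post0: cream ceramic kiln post: straight ten-sided prism, nearly round, 43 mm over the flats (45 over the edges), 64 mm long, a dark bore in each flat end, about 0.14 kg, lying on the table (it can roll a little). Origin: its centre; its x is its long axis. The posts are alike, 5 or 6 are present. In the rack neighbours almost touch, so it is best gripped by its two ends, from above.
- post1: cream ceramic kiln post: straight ten-sided prism, nearly round, 43 mm over the flats (45 over the edges), 64 mm long, a dark bore in each flat end, about 0.14 kg, lying on the table (it can roll a little). Origin: its centre; its x is its long axis. The posts are alike, 5 or 6 are present. In the rack neighbours almost touch, so it is best gripped by its two ends, from above.
- post2: cream ceramic kiln post: straight ten-sided prism, nearly round, 43 mm over the flats (45 over the edges), 64 mm long, a dark bore in each flat end, about 0.14 kg, lying on the table (it can roll a little). Origin: its centre; its x is its long axis. The posts are alike, 5 or 6 are present. In the rack neighbours almost touch, so it is best gripped by its two ends, from above.
- post3: cream ceramic kiln post: straight ten-sided prism, nearly round, 43 mm over the flats (45 over the edges), 64 mm long, a dark bore in each flat end, about 0.14 kg, lying on the table (it can roll a little). Origin: its centre; its x is its long axis. The posts are alike, 5 or 6 are present. In the rack neighbours almost touch, so it is best gripped by its two ends, from above.
- post4: cream ceramic kiln post: straight ten-sided prism, nearly round, 43 mm over the flats (45 over the edges), 64 mm long, a dark bore in each flat end, about 0.14 kg, lying on the table (it can roll a little). Origin: its centre; its x is its long axis. The posts are alike, 5 or 6 are present. In the rack neighbours almost touch, so it is best gripped by its two ends, from above.
- post5: cream ceramic kiln post: straight ten-sided prism, nearly round, 43 mm over the flats (45 over the edges), 64 mm long, a dark bore in each flat end, about 0.14 kg, lying on the table (it can roll a little). Origin: its centre; its x is its long axis. The posts are alike, 5 or 6 are present. In the rack neighbours almost touch, so it is best gripped by its two ends, from above.
- stand: grey pedestal 150 x 75 mm, 88 mm high, fixed, that carries the tipping tray. Origin on the table under the level tray's middle; its y points from the tray's open lip to its handle, its x runs along the hinge.
- tray (a joint): aluminium tray 180 x 135 mm on the stand: floor 104 mm above the table, walls 26 mm high on three sides, open lip over the bin. Angle in rad: 0 level, up to 1.15 as the handle is lifted. The hinge runs along the stand's x, 65 mm to -y of its origin, 98 mm up, and is free: let go, the tray falls back level. Blocks slide off at 0.5 to 0.7 rad.
- tray_handle (a point): middle of the tray's red handle bar: a round bar 10 mm thick, along the stand's x, 92 mm free between its two arms, 172 mm from the hinge, 111 mm above the table when level, 37 mm of free space between it and the tray's back wall. It can be pinched from above and turns between the fingers as the tray tips.
- bin_in (a point): centre of the inner floor (5 mm above the table) of the blue open bin, 200 mm (x) by 150 mm (y) outside, 70 mm high, walls 5 mm, fixed, that stands under the tray's lip; x and y as the stand's.
- block0: small ceramic setting block, 26 x 26 mm and 20 mm high, 25 g, loose on the tray; 3 to 5 are present. Origin: centre of its underside.
- block1: small ceramic setting block, 26 x 26 mm and 20 mm high, 25 g, loose on the tray; 3 to 5 are present. Origin: centre of its underside.
- block2: small ceramic setting block, 26 x 26 mm and 20 mm high, 25 g, loose on the tray; 3 to 5 are present. Origin: centre of its underside.
- block3: small ceramic setting block, 26 x 26 mm and 20 mm high, 25 g, loose on the tray; 3 to 5 are present. Origin: centre of its underside.
- block4: small ceramic setting block, 26 x 26 mm and 20 mm high, 25 g, loose on the tray; 3 to 5 are present. Origin: centre of its underside.
- cup: white paper cup standing on the table, 68 mm across the rim and 90 mm high, at the far side beyond the tray. Origin: centre of its underside. A bystander.
Things that resemble listed ones, but are neither listed nor needed, are in the scene too. Leave any purple, turquoise or yellow look-alike of the post1 alone.

How it is judged:
By the outcome, as a careful person would: the job done as asked, in the order asked, and still so for the second after the job is handed in, with the robot touching nothing.
Of post0, post1, post2, post3, post4, post5 only 5 to 6 are there at a start; the rules pass over those that are not, and their reading is None.
Of block0, block1, block2, block3, block4 only 3 to 5 are there at a start; the rules pass over those that are not, and their reading is None.
At some moment in a run one of post0, post1, post2, post3, post4, post5 may be knocked a few centimetres aside while the robot is not near it.
Once in a run the grip may slacken for a moment while it holds something.
It also fails if it takes over 210 s, if anything falls off the work surface, if the arm or the gripper's body presses on something with over 40 N, if the wrist force passes 120 N, or if a joint passes its speed limit or range.

## Working session

There is one attempt and no reset: what is moved stays moved. The work goes in short steps, Python scripts to look and compute and a tool call to move; the robot and the scene stay as the last step left them, time stands still between calls to the robot, and variables do not carry over. Pictures are saved under pics/ and viewed, at most 14 in all, crops included, and the job is handed in when it is done.

Besides the shell and the picture viewer there is one more tool, called after ">>>" in YAML: its name, and indented under it one key for each argument. send_rows: Moves the arm, as the interface text tells. Its arguments: {"type":"object","properties":{"offset":{"type":"array"},"delta_rot":{"type":"array"},"grip":{"type":"number"}},"required":["offset","delta_rot"]}

```bash
ls; mkdir -p pics; python3 - <<'E'
from plant import get_obs, optics, finder
import cv2, numpy as np
o=get_obs(); print(o)
for n in ("scene","top"):
    im=optics.capture(n); cv2.imwrite(f"pics/{n}0.png",im[:,:,::-1])
    c=optics.get_calibration(n); print(n,c)
E
```

```text
pics
{'time': 0.0, 'joint_positions': array([ 9.53961837e-01,  3.42744891e-01,  1.52502111e+00,  1.83414371e-05,
        1.27538276e+00, -1.46010790e-01]), 'dq': array([-9.55327499e-04,  9.09051608e-05,  2.00807950e-04, -5.14948281e-04,
        1.13856375e-03,  9.75045150e-04]), 'tau': array([-1.45336493e-03, -4.31239522e+01, -2.44216633e+01,  7.17455777e-02,
        5.59667917e-02, -8.70640656e-05]), 'tool_pos': array([237.89497823, 467.55466692, 226.03202562]), 'tcp_rot': array([-3.14005565e+00, -2.43754095e-04,  2.67076341e+00]), 'contact_force': array([-0.31789036,  0.28475108,  0.43431955]), 'moment': array([0.00380598, 0.03493335, 0.01355635]), 'finger_force': 0.0, 'grip_width': 91.74776970413875}
scene {'fx': 474.3324905045194, 'fy': 474.3324905045194, 'cx': 316.5002890966356, 'cy': 200.77191927573907, 'world_from_camera': array([[ 7.96528915e-01,  3.30914457e-01, -5.06001294e-01,
         1.08266171e+03],
       [ 6.04519528e-01, -4.22212547e-01,  6.75494416e-01,
        -7.92003135e+02],
       [ 9.89077324e-03, -8.43938497e-01, -5.36348753e-01,
         7.66674369e+02],
       [ 0.00000000e+00,  0.00000000e+00,  0.00000000e+00,
         1.00000000e+00]])}
top {'fx': 395.33068694324294, 'fy': 395.33068694324294, 'cx': 320.2963849261457, 'cy': 207.10692835574852, 'world_from_camera': array([[-5.66850129e-03, -9.86160577e-01,  1.65696059e-01,
         2.25734872e+02],
       [-9.99955795e-01,  4.34694548e-03, -8.33734040e-03,
         6.90388543e+01],
       [ 7.50168469e-03, -1.65735994e-01, -9.86141625e-01,
         1.44319262e+03],
       [ 0.00000000e+00,  0.00000000e+00,  0.00000000e+00,
         1.00000000e+00]])}
```

View pics/scene0.png

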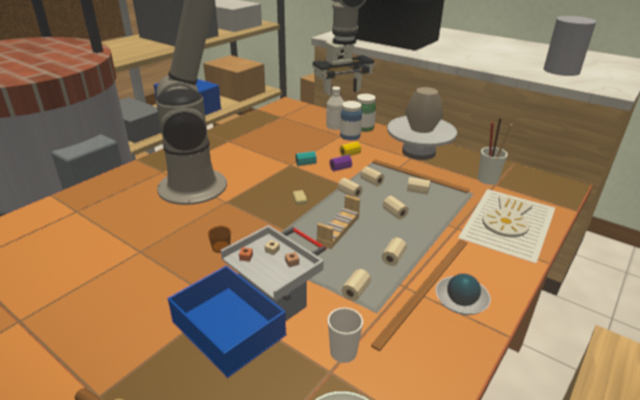

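View pics/top0.png

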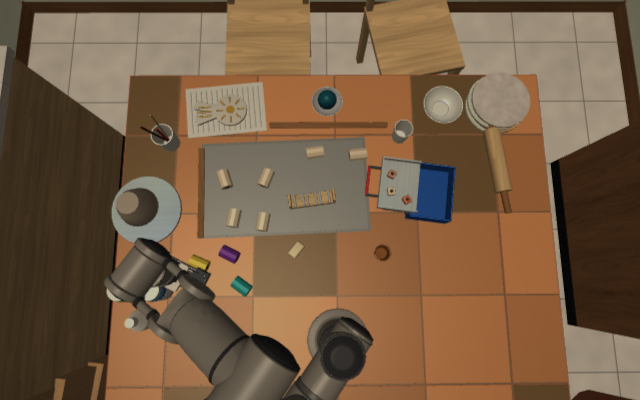

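The scene image shows six cream posts around the rack (about (340,220)), with the tray holding 3 blocks at (246,254), (272,246) and (292,258). The top image has cream posts at (224,178), (265,177), (233,217), (263,221), (315,152) and (358,154). The rack is at (312,198), the tray at (399,185), the bin at (430,193) and the cup at (402,131).

Could be mistaken for a post: yellow (199,262), purple (229,254), turquoise (242,286) and a small tan block (296,250). I'm choosing only the six cream ones on the grey mat.

```bash
cat > h.py <<'E'
from plant import get_obs, optics, finder
import cv2, numpy as np
from scipy.spatial.transform import Rotation as R
def ray(c,uv):
    T=c["world_from_camera"]; d=T[:3,:3]@np.array([(uv[0]-c["cx"])/c["fx"],(uv[1]-c["cy"])/c["fy"],1.])
    return T[:3,3],d/np.linalg.norm(d)
def onz(c,uv,z):
    o,d=ray(c,uv); return o+d*(z-o[2])/d[2]
def proj(c,p):
    T=c["world_from_camera"]; q=T[:3,:3].T@(np.asarray(p,float)-T[:3,3]); return np.array([q[0]/q[2]*c["fx"]+c["cx"],q[1]/q[2]*c["fy"]+c["cy"]])
def tri(obs):
    A=np.zeros((3,3));b=np.zeros(3)
    for c,uv in obs:
        o,d=ray(c,uv);M=np.eye(3)-np.outer(d,d);A+=M;b+=M@o
    p=np.linalg.solve(A,b); return p,[round(float(np.linalg.norm(proj(c,p)-uv)),1) for c,uv in obs]
def move(pos,yaw,ref=None,tilt=None):
    """offset & delta_rot (scaled) for tool-down target from current measured pose"""
    o=get_obs(); R0=R.from_euler('xyz',o["tcp_rot"]); R1=R.from_euler('xyz',[np.pi,0,yaw])
    return np.round(R0.inv().apply(np.array(pos)-o["tool_pos"])/120,3), np.round((R0.inv()*R1).as_rotvec()/(2*np.pi),4)
E
python3 - <<'E'
from h import *
np.set_printoptions(precision=1,suppress=True)
C={n:optics.get_calibration(n) for n in("scene","top","wrist")}
for n in ("scene","top"):
    optics.capture(n)
    for t in ("post1","block0"):
        for r in finder.pinpoint(t,n):
            z=21.5 if t[0]=='p' else 104
            print(n,t,np.array(r["uv"]),round(r["confidence"],2),onz(C[n],r["uv"],z))
for t in ("rack","seat0","seat1","seat2","tray_handle","bin_in","cup","stand"):
    o=[]
    for n in("scene","top"):
        r=finder.pinpoint(t,n)
        if r: o.append((C[n],np.array(r[0]["uv"])));print(t,n,r[0]["uv"],r[0]["confidence"])
    if len(o)==2: print(t,*tri(o))
print(C["wrist"])
E
```

```text
scene post1 [392.8 207.3] 0.9 [573.5 254.   21.5]
scene post1 [304.9 157.1] 0.85 [179.9 344.   21.5]
scene post1 [347.3 189.6] 0.82 [415.1 254.9  21.5]
scene post1 [372.3 174.5] 0.79 [425.7 382.7  21.5]
scene post1 [356.1 283.3] 0.67 [665.6 -79.4  21.5]
scene post1 [340.6 161.1] 0.62 [292.7 395.6  21.5]
scene post1 [394.1 254.3] 0.59 [682.4  67.6  21.5]
scene post1 [414.1 190.2] 0.56 [577.5 377.8  21.5]
scene post1 [348.3 146.1] 0.54 [248.5 507.7  21.5]
scene block0 [245.8 256.2] 0.73 [ 472.4 -233.9  104. ]
scene block0 [340.1 215.5] 0.68 [544.9  24.4 104. ]
scene block0 [270.8 252.7] 0.53 [ 507.5 -191.1  104. ]
top post1 [357.7 154.4] 0.78 [663.5 -83.7  21.5]
top post1 [224.1 255.6] 0.75 [290.7 401.1  21.5]
top post1 [263.2 177.4] 0.73 [576.7 267.   21.5]
top post1 [313.6 154.5] 0.71 [663.7  80.9  21.5]
top post1 [317.  194.4] 0.55 [511.9  68.8  21.5]
top post1 [221.4 179.2] 0.53 [570.5 420.7  21.5]
top post1 [241.1 287.3] 0.53 [179.5 337.5  21.5]
top post1 [201.7 266.5] 0.5 [252.7 479.1  21.5]
top post1 [234.4 217.9] 0.46 [426.3 368.5  21.5]
top block0 [405.5 204.7] 0.63 [ 457.9 -2
[... 503 characters left out ...]
 0.2]
tray_handle scene [308.9, 234.2] 0.72
tray_handle top [366.6, 180.3] 0.82
tray_handle [ 542.4 -101.   118.1] [0.7, 0.5]
bin_in scene [231.0, 327.7] 0.93
bin_in top [428.1, 194.9] 0.79
bin_in [ 516.2 -341.1    0.8] [2.7, 1.5]
cup scene [344.1, 350.2] 0.7
cup top [398.4, 137.2] 0.9
cup [ 740.4 -241.4   -0.5] [1.5, 0.8]
stand scene [274.8, 295.7] 0.96
stand top [392.2, 189.8] 0.92
stand [ 531.9 -211.2    4. ] [0.1, 0.0]
{'fx': 305.5160210379835, 'fy': 305.5160210379835, 'cx': 316.29082173397256, 'cy': 204.03621523276496, 'world_from_camera': array([[  0.5,   0.9,   0.2, 175.8],
       [  0.9,  -0.4,  -0.1, 500.1],
       [ -0. ,   0.3,  -1. , 384.1],
       [  0. ,   0. ,   0. ,   1. ]])}
```

```bash
python3 -c "
from h import *
print(move([470,0,290],np.pi)); o=get_obs();R0=R.from_euler('xyz',o['tcp_rot']);print(R0.as_matrix().round(3))"
```

```text
(array([-3.491, -2.599, -0.527]), array([ 0.    ,  0.    , -0.0749]))
[[-0.891  0.454  0.   ]
 [ 0.454  0.891  0.   ]
 [-0.     0.    -1.   ]]
```

>>> send_rows:
  offset:
    - [0,0,-0.5]
    - [0,0,-0.5]
    - [0,0,-0.5]
  delta_rot:
    - [0,0,-0.025]
    - [0,0,-0.05]
    - [0,0,-0.0749]

```text
time: 1.58
tool_pos: [238.2, 468.1, 287.5]
tcp_rot: [3.14, 0.001, -3.137]
contact_force: [-0.6, -0.2, -0.5]
grip_width: 91.8
finger_force: 0.0
```

>>> send_rows:
  offset:
    - [-0.25,-0.5,0]
    - [-0.483,-0.974,0]
    - [-0.483,-0.974,0]
  delta_rot:
    - [0,0,0]
    - [0,0,0]
    - [0,0,0]

```text
time: 1.95
tool_pos: [297.4, 348.3, 287.0]
tcp_rot: [-3.141, 0.001, 3.137]
contact_force: [-1.0, 0.3, 0.3]
grip_width: 91.8
finger_force: 0.0
```

>>> send_rows:
  offset:
    - [-0.25,-0.5,0]
    - [-0.483,-0.974,0]
    - [-0.483,-0.974,0]
  delta_rot:
    - [0,0,0]
    - [0,0,0]
    - [0,0,0]

```text
time: 2.33
tool_pos: [355.4, 231.9, 286.9]
tcp_rot: [-3.141, 0.001, 3.137]
contact_force: [0.7, 0.3, 0.8]
grip_width: 91.6
finger_force: 0.0
```

>>> send_rows:
  offset:
    - [-0.25,-0.5,0]
    - [-0.483,-0.974,0]
    - [-0.483,-0.974,0]
  delta_rot:
    - [0,0,0]
    - [0,0,0]
    - [0,0,0]

```text
time: 2.7
tool_pos: [413.3, 115.5, 286.6]
tcp_rot: [3.142, 0.0, 3.137]
contact_force: [-0.5, 0.2, 0.1]
grip_width: 91.9
finger_force: 0.0
```

>>> send_rows:
  offset:
    - [-0.25,-0.5,0]
    - [-0.483,-0.974,0]
    - [-0.483,-0.974,0]
    - [-0.483,-0.974,0]
    - [-0.483,-0.974,0]
  delta_rot:
    - [0,0,0]
    - [0,0,0]
    - [0,0,0]
    - [0,0,0]
    - [0,0,0]

```text
time: 3.32
tool_pos: [469.4, 2.3, 286.8]
tcp_rot: [3.141, -0.0, -3.139]
contact_force: [0.1, -0.2, 0.1]
grip_width: 92.3
finger_force: 0.0
```

```bash
cat > w.py <<'E'
from h import *
import sys,pickle
tag=sys.argv[1]
np.set_printoptions(precision=1,suppress=True)
c=optics.get_calibration("wrist"); im=optics.capture("wrist"); cv2.imwrite(f"pics/{tag}.png",im[:,:,::-1])
pickle.dump((c,im),open(f"{tag}.pkl","wb"))
zs=dict(tray_handle=111,rack=0,post1=21.5,seat1=46.5,block0=104)
D={}
for t in sys.argv[2:]:
    D[t]=finder.pinpoint(t,"wrist")
    for r in D[t]: print(t,np.array(r["uv"]),round(r["confidence"],2),onz(c,r["uv"],zs.get(t,0)))
E
python3 w.py w1 tray_handle rack post1 block0; python3 -c "
from h import *
print(get_obs()['tool_pos'],optics.get_calibration('wrist')['world_from_camera'].round(3))"
```

```text
rack [379.5 190.7] 0.88 [499.4  97.1   0. ]
post1 [590.9 245.6] 0.92 [577.9 412.4  21.5]
post1 [362.2 305.3] 0.88 [679.6  75.5  21.5]
post1 [511.2 134.6] 0.79 [416.6 266.4  21.5]
post1 [261.9 297.6] 0.68 [666.1 -82.1  21.5]
post1 [588.  146.7] 0.59 [432.6 374.   21.5]
post1 [484.2 246.7] 0.58 [579.9 253.5  21.5]
block0 [158.  217.4] 0.86 [ 508.3 -182.3  104. ]
block0 [106.2 192.2] 0.75 [ 478.2 -237.4  104. ]
block0 [158.1 259.7] 0.48 [ 562.2 -189.4  104. ]
[469.6885638    1.16861098 286.91501072] [[-0.00000e+00  9.65000e-01  2.62000e-01  3.99737e+02]
 [ 1.00000e+00  0.00000e+00 -0.00000e+00  1.50500e+00]
 [-0.00000e+00  2.62000e-01 -9.65000e-01  4.44861e+02]
 [ 0.00000e+00  0.00000e+00  0.00000e+00  1.00000e+00]]
```

View pics/w1.png

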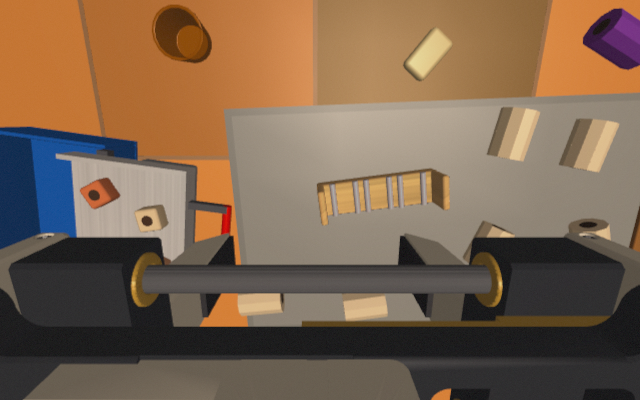

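The wrist picture shows the rack at about (385,195), the red handle at (226,222) and the tray with blocks at (100,192) and (150,218). The cream posts are at (513,133), (588,145), (490,235), (590,230), (262,303) and (365,306), with purple at (615,40). The fingers hide part of the view, so I'm moving for clear second views.

>>> send_rows:
  offset:
    - [0.3,-0.45,0]
    - [0.4,-0.85,0]
    - [0.4,-0.85,0]
    - [0.4,-0.85,0]
  delta_rot:
    - [0,0,0]
    - [0,0,0]
    - [0,0,0]
    - [0,0,0]

```text
time: 4.08
tool_pos: [422.0, -101.2, 286.8]
tcp_rot: [3.141, 0.0, 3.141]
contact_force: [-0.0, 0.4, 0.3]
grip_width: 91.6
finger_force: 0.0
```

```bash
cat >> w.py <<'E'
for t in ("rack","tray_handle"):
    for cam in ("wrist","scene"):
        if cam=="scene": optics.capture(cam)
        s=finder.silhouettes(t,cam)
        if s: pickle.dump((optics.get_calibration(cam),s[0]["region"]),open(f"{tag}_{t}_{cam}.pkl","wb")); print(t,cam,s[0]["confidence"],s[0]["box"])
E
python3 w.py w2 tray_handle rack post1
```

```text
tray_handle [308.7 286. ] 0.87 [ 546.3 -110.3  111. ]
rack [444.4 216.8] 0.76 [493.3  94.6   0. ]
rack [485.9 239.5] 0.24 [530.5 163.3   0. ]
post1 [327.  323.4] 0.92 [665.6 -84.   21.5]
post1 [578.9 167.6] 0.6 [415.1 264.5  21.5]
post1 [427.2 330.5] 0.42 [679.2  78.2  21.5]
rack wrist 0.93 [388.3, 198.5, 526.3, 256.2]
rack scene 0.58 [313.5, 196.5, 361.5, 249.2]
tray_handle wrist 0.91 [160.3, 195.3, 321.8, 326.5]
tray_handle scene 0.92 [221.5, 226.1, 325.4, 298.1]
```

View pics/w2.png

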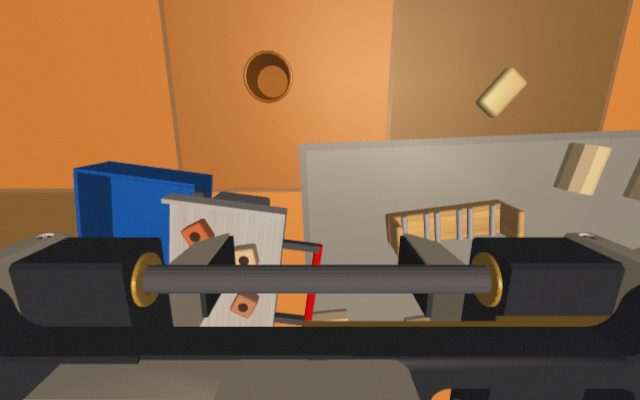

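```bash
python3 - <<'E'
from h import *
import pickle
np.set_printoptions(precision=1,suppress=True)
c,im=pickle.load(open("w2.pkl","rb"))
def red(im,box):
    a=im.astype(int); m=(a[...,0]>130)&(a[...,1]<50)&(a[...,2]<50)
    k=np.zeros_like(m); k[box[1]:box[3],box[0]:box[2]]=1; return m&k
m=red(im,(280,200,340,335)); ys,xs=np.nonzero(m); print(len(xs),ys.min(),ys.max())
for lo in range(ys.min(),ys.max()+1,8):
    s=(ys>=lo)&(ys<lo+8)
    if s.sum(): print(lo, xs[s].min(),xs[s].max(),xs[s].mean(),ys[s].mean(),onz(c,(xs[s].mean(),ys[s].mean()),111))
cs=optics.get_calibration("scene"); cv=optics.capture("scene"); m=red(cv,(280,215,340,260)); ys,xs=np.nonzero(m);print(len(xs))
i=xs.argmin();j=xs.argmax()
for k in (i,j): print(xs[k],ys[k],onz(cs,(xs[k],ys[k]),111))
print(onz(cs,(xs.mean(),ys.mean()),111),xs.mean(),ys.mean(), xs.min(),xs.max(),ys.min(),ys.max())
E
```

```text
288 246 320
246 314 321 319.1304347826087 250.2608695652174 [499.2 -97.6 111. ]
254 313 320 316.2586206896552 257.4310344827586 [ 508.4 -101.   111. ]
262 312 319 315.5 262.95 [ 515.6 -101.9  111. ]
294 307 314 310.3157894736842 297.4736842105263 [ 562.2 -108.4  111. ]
302 306 313 309.1929824561403 305.4561403508772 [ 573.4 -109.9  111. ]
310 305 312 308.0877192982456 313.36842105263156 [ 584.7 -111.4  111. ]
318 305 310 307.75 318.875 [ 592.6 -111.9  111. ]
29
294 230 [ 499.8 -100.7  111. ]
319 245 [ 580.6 -110.4  111. ]
[ 541.1 -105.7  111. ] 306.51724137931035 237.51724137931035 294 319 230 245
```

The wrist view has the red bar running (320,247)→(307,320), and with the scene camera it agrees on a middle of (545,-106,111), bar angle -0.13 rad. The stand check is also consistent.

>>> send_rows:
  offset:
    - [-0.5,-0.02,0.2]
    - [-1.0,-0.04,0.5]
    - [-1.0,-0.04,0.8]
    - [-1.0,-0.04,0.8]
    - [-1.0,-0.04,0.8]
  delta_rot:
    - [0,0,0.01]
    - [0,0,0.0207]
    - [0,0,0.0207]
    - [0,0,0.0207]
    - [0,0,0.0207]
  grip: 0.28

```text
time: 5.25
tool_pos: [542.0, -106.7, 192.2]
tcp_rot: [-3.141, 0.001, 3.011]
contact_force: [-0.1, 0.4, 1.0]
grip_width: 45.9
finger_force: 0.0
```

```bash
python3 - <<'E'
from h import *
import pickle
np.set_printoptions(precision=1,suppress=True)
o=get_obs();print(o['tool_pos'],o['tcp_rot'],o['grip_width'])
c=optics.get_calibration("wrist"); im=optics.capture("wrist"); cv2.imwrite("pics/w3.png",im[:,:,::-1])
a=im.astype(int); m=(a[...,0]>120)&(a[...,1]<50)&(a[...,2]<50); ys,xs=np.nonzero(m); print(len(xs))
for lo in range(0,400,12):
    s=(ys>=lo)&(ys<lo+12)
    if s.sum()>5: print(lo, xs[s].min(),xs[s].max(),onz(c,(xs[s].mean(),ys[s].mean()),111))
print(move([545,-106,95],np.pi-.13))
E
```

```text
[ 542.  -106.7  192.2] [-3.1  0.   3. ] 45.91653490044549
1253
144 320 323 [495.8 -96.2 111. ]
156 312 323 [ 503.9 -100.   111. ]
168 312 323 [ 512.5 -101.5  111. ]
180 312 323 [ 522.1 -102.7  111. ]
192 312 323 [ 531.8 -104.   111. ]
204 312 322 [ 541.8 -105.7  111. ]
216 312 322 [ 552. -107.  111.]
228 312 322 [ 562.4 -108.4  111. ]
240 312 322 [ 573.1 -109.8  111. ]
252 312 322 [ 584.  -111.2  111. ]
264 313 322 [ 590.1 -111.6  111. ]
(array([-0. ,  0. ,  0.8]), array([-0.,  0., -0.]))
```

View pics/w3.png

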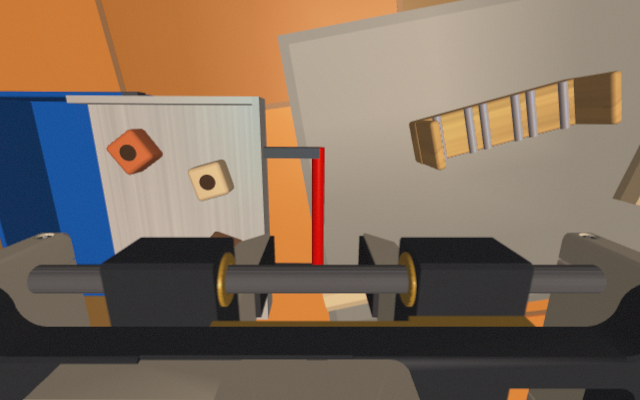

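The wrist view shows the bar running vertically at column 317, centred between the fingers and aligned. The rack is fully visible at (515,120). Descending and pinching now.

>>> send_rows:
  offset:
    - [-0.02,0,0]
    - [-0.02,0,0.1]
    - [-0.02,0,0.2]
    - [-0.02,0,0.4]
    - [-0.02,0,0.6]
    - [-0.02,0,0.81]
    - [-0.02,0,0.81]
    - [-0.02,0,0.81]
  delta_rot:
    - [0,0,0]
    - [0,0,0]
    - [0,0,0]
    - [0,0,0]
    - [0,0,0]
    - [0,0,0]
    - [0,0,0]
    - [0,0,0]

```text
time: 6.3
tool_pos: [544.5, -106.9, 94.0]
tcp_rot: [-3.142, 0.001, 3.011]
contact_force: [0.4, -0.7, -0.5]
grip_width: 25.9
finger_force: 0.0
```

>>> send_rows:
  offset:
    - [0,0,0]
    - [0,0,0]
    - [0,0,0]
    - [0,0,0]
    - [0,0,0]
  delta_rot:
    - [0,0,0]
    - [0,0,0]
    - [0,0,0]
    - [0,0,0]
    - [0,0,0]
  grip: 0

```text
time: 6.92
tool_pos: [544.8, -106.1, 94.3]
tcp_rot: [3.141, 0.001, 3.011]
contact_force: [0.3, 5.1, 5.0]
grip_width: 8.8
finger_force: 30.0
```

>>> send_rows:
  offset:
    - [0,-0.018,-0.143]
    - [0,-0.05,-0.282]
    - [0,-0.096,-0.418]
    - [0,-0.155,-0.548]
    - [0,-0.227,-0.672]
    - [0,-0.311,-0.788]
    - [0,-0.406,-0.895]
    - [0,-0.511,-0.993]
  delta_rot:
    - [0,0,0]
    - [0,0,0]
    - [0,0,0]
    - [0,0,0]
    - [0,0,0]
    - [0,0,0]
    - [0,0,0]
    - [0,0,0]

```text
time: 7.92
tool_pos: [536.8, -164.4, 214.7]
tcp_rot: [3.136, 0.002, 3.013]
contact_force: [-0.1, 14.3, 12.1]
grip_width: 9.1
finger_force: 30.0
```

>>> send_rows:
  offset:
    - [0,-0.086,-0.066]
    - [0,-0.175,-0.125]
    - [0,-0.175,-0.125]
    - [0,-0.175,-0.125]
    - [0,-0.175,-0.125]
    - [0,-0.175,-0.125]
    - [0,-0.175,-0.125]
    - [0,-0.175,-0.125]
  delta_rot:
    - [0,0,0]
    - [0,0,0]
    - [0,0,0]
    - [0,0,0]
    - [0,0,0]
    - [0,0,0]
    - [0,0,0]
    - [0,0,0]

```text
time: 8.93
tool_pos: [533.9, -186.1, 230.1]
tcp_rot: [3.139, 0.002, 3.012]
contact_force: [-3.6, 11.1, 15.1]
grip_width: 8.7
finger_force: 30.0
```

```bash
python3 - <<'E'
from h import *
a=optics.capture("scene")[200:380,120:400]; b=optics.capture("top")[130:240,340:470]
a=cv2.resize(a[:,:,::-1],None,fx=2,fy=2); b=cv2.resize(b[:,:,::-1],(240,203)); 
o=np.zeros((360,800,3),np.uint8); o[:,:560]=a; o[:203,560:]=b; cv2.imwrite("pics/tip.png",o)
E
```

```text
(no output)
```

View pics/tip.png

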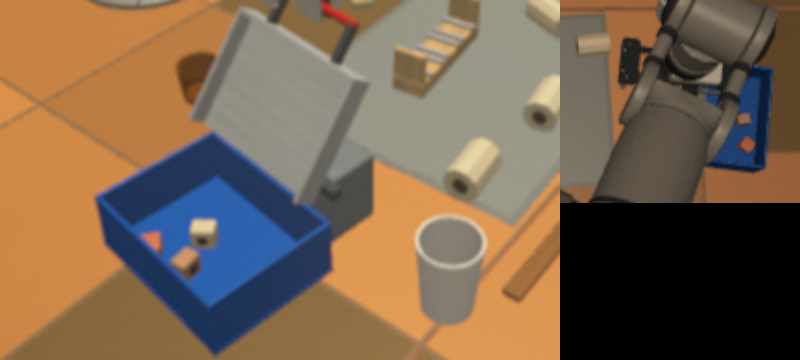

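The picture shows all three blocks in the bin at (150,240), (203,233) and (186,262). The tray is empty and the cup is standing, so I'm lowering the tray.

>>> send_rows:
  offset:
    - [0,0.175,0.125]
    - [0,0.28,0.2225]
    - [0,0.375,0.329]
    - [0,0.459,0.446]
    - [0,0.531,0.569]
    - [0,0.59,0.7]
    - [0,0.636,0.836]
    - [0,0.668,0.975]
  delta_rot:
    - [0,0,0]
    - [0,0,0]
    - [0,0,0]
    - [0,0,0]
    - [0,0,0]
    - [0,0,0]
    - [0,0,0]
    - [0,0,0]

```text
time: 10.02
tool_pos: [544.5, -108.2, 110.5]
tcp_rot: [3.141, 0.001, 3.012]
contact_force: [2.1, 1.8, 1.2]
grip_width: 9.1
finger_force: 30.0
```

>>> send_rows:
  offset:
    - [0,0.009,0.07]
    - [0,0.018,0.135]
    - [0,0.018,0.143]
    - [0,0.018,0.143]
  delta_rot:
    - [0,0,0]
    - [0,0,0]
    - [0,0,0]
    - [0,0,0]

```text
time: 10.52
tool_pos: [544.7, -106.2, 93.5]
tcp_rot: [3.141, 0.001, 3.011]
contact_force: [2.5, 5.2, -0.8]
grip_width: 8.8
finger_force: 30.0
```

>>> send_rows:
  offset:
    - [0,0,0]
    - [0,0,0]
    - [0,0,0]
  delta_rot:
    - [0,0,0]
    - [0,0,0]
    - [0,0,0]
  grip: 0.28

```text
time: 10.9
tool_pos: [544.1, -107.1, 93.5]
tcp_rot: [-3.141, -0.0, 3.011]
contact_force: [-0.5, -0.1, 0.5]
grip_width: 25.1
finger_force: 0.0
```

>>> send_rows:
  offset:
    - [0,0,-0.3]
    - [0,0,-0.7]
    - [0,0,-1]
    - [0,0,-1]
    - [0,0,-1]
  delta_rot:
    - [0,0,0]
    - [0,0,0]
    - [0,0,0]
    - [0,0,0]
    - [0,0,0]

```text
time: 11.52
tool_pos: [543.7, -106.8, 212.8]
tcp_rot: [3.141, -0.001, 3.011]
contact_force: [0.2, -0.6, 0.0]
grip_width: 25.8
finger_force: 0.0
```

```bash
cat > f.py <<'E'
from h import *
import sys,pickle
from scipy.optimize import minimize
np.set_printoptions(precision=1,suppress=True)
def box(x0,x1,y0,y1,z0,z1): return np.array([[x,y,z] for x in(x0,x1) for y in(y0,y1) for z in(z0,z1)],float)
RACK=[box(-23,23,-85,85,0,24),box(-23,23,-85,-75,0,66),box(-23,23,75,85,0,66)]
t=np.arange(10)*2*np.pi/10
POST=[np.array([[s*32,22.*np.cos(a),22.*np.sin(a)] for s in(-1,1) for a in t])]
def render(c,parts,x,y,yaw,z):
    m=np.zeros((400,640),np.uint8); M=R.from_euler('z',yaw)
    for P in parts:
        W=M.apply(P)+[x,y,z]; T=c["world_from_camera"]; q=(W-T[:3,3])@T[:3,:3]
        uv=np.c_[q[:,0]/q[:,2]*c["fx"]+c["cx"],q[:,1]/q[:,2]*c["fy"]+c["cy"]]
        cv2.fillConvexPoly(m,np.round(cv2.convexHull(uv.astype(np.float32))*16).astype(np.int32),255,cv2.LINE_AA,4)
    return m/255.
def fit(views,parts,z,p0,valid=None):
    """max mean IoU over views; valid: mask of unoccluded pixels"""
    def cost(p):
        s=0
        for c,reg,v in views:
            a=render(c,parts,p[0],p[1],p[2],z)*v; b=reg*v
            s+=1-np.minimum(a,b).sum()/max(np.maximum(a,b).sum(),1)
        return s/len(views)
    best=None
    for dy in (-.25,0,.25):
        r=minimize(cost,p0,method="Nelder-Mead",options=dict(initial_simplex=np.array(p0)+np.array([[0,0,dy],[8,0,dy],[0,8,dy],[0,0,dy+.15]]),xatol=.05,fatol=1e-4))
        if best is None or r.fun<best.fun: best=r
    return best.x,1-best.fun
E
cat > g.py <<'E'
# g.py tag : wrist capture + silhouettes of rack, posts
from f import *
tag=sys.argv[1]; names=sys.argv[2:]
c=optics.get_calibration("wrist"); im=optics.capture("wrist"); cv2.imwrite(f"pics/{tag}.png",im[:,:,::-1])
D={n:finder.silhouettes(n,"wrist") for n in names}
pickle.dump((c,im,D),open(f"{tag}.pkl","wb"))
for n in names:
    for s in D[n]:
        ys,xs=np.nonzero(s["region"]); print(n,round(s["confidence"],2),np.array(s["box"]),onz(c,(xs.mean(),ys.mean()),21.5 if n=="post1" else 20), im[s["region"]].mean(0))
E
python3 g.py g1 rack post1; python3 -c "
from h import *
print(move([440,95,290],np.pi))"
```

```text
rack 0.61 [405.4  73.2 603.3 168.1] [496.6 108.9  20. ] [158.3 127.9  89.3]
post1 0.89 [596.1 140.2 640.  203.8] [579.3 246.6  21.5] [141.7 119.9  92.1]
post1 0.84 [473.8 243.7 513.6 266.4] [661.2  99.7  21.5] [167.8 141.7 107.6]
post1 0.67 [624.7   2.6 640.   53.5] [431.4 239.   21.5] [102.2  87.4  68.2]
post1 0.61 [326.3 261.9 342.5 302.8] [ 683.1 -102.1   21.5] [178.9 151.1 114.9]
(array([ 1.076,  1.554, -0.645]), array([ 0.0001, -0.0004, -0.0207]))
```

>>> send_rows:
  offset:
    - [0.25,0.37,-0.3]
    - [0.5,0.75,-0.645]
    - [0.5,0.75,-0.645]
    - [0.5,0.75,-0.645]
  delta_rot:
    - [0,0,-0.01]
    - [0,0,-0.0207]
    - [0,0,-0.0207]
    - [0,0,-0.0207]
  grip: 1

```text
time: 12.18
tool_pos: [496.4, -9.7, 290.4]
tcp_rot: [-3.141, -0.0, -3.141]
contact_force: [0.4, -1.5, -0.5]
grip_width: 60.8
finger_force: 0.0
```

>>> send_rows:
  offset:
    - [0.25,0.44,0]
    - [0.467,0.872,0]
    - [0.467,0.872,0]
    - [0.467,0.872,0]
    - [0.467,0.872,0]
  delta_rot:
    - [0,0,0]
    - [0,0,0]
    - [0,0,0]
    - [0,0,0]
    - [0,0,0]

```text
time: 12.8
tool_pos: [441.1, 93.6, 290.1]
tcp_rot: [-3.141, -0.001, 3.139]
contact_force: [-0.2, 0.4, 0.5]
grip_width: 91.6
finger_force: 0.0
```

```bash
python3 g.py g2 rack post1; python3 - <<'E'
from f import *
V=[]
one=np.ones((400,640))
for t in("g1","g2"):
    c,im,D=pickle.load(open(t+".pkl","rb")); V.append((c,D["rack"][0]["region"].astype(float),one))
for v in (V[:1],V[1:],V):
    print("rack",fit(v,RACK,0,[497,92,0.05]))
x,q=fit(V,RACK,0,[497,92,0.05])
c,im,D=pickle.load(open("g2.pkl","rb"))
for s in D["post1"]:
    if s["confidence"]<.4: continue
    ys,xs=np.nonzero(s["region"]); p=onz(c,(xs.mean(),ys.mean()),21.5)
    print("post",[ (v,round(i,2)) for v,i in [fit([(c,s["region"].astype(float),one)],POST,21.5,[p[0],p[1],a]) for a in (0,.8,1.57,2.3)]])
im=im[:,:,::-1].copy(); m=(render(c,RACK,*x,0)>.5).astype(np.uint8)
cs,_=cv2.findContours(m,0,1); cv2.drawContours(im,cs,-1,(0,255,0),1); cv2.imwrite("pics/g2o.png",cv2.resize(im[0:240,120:640],(780,360)))
E
```

```text
rack 0.57 [251.4 187.  382.4 245.1] [498.9  88.3  20. ] [175.8 140.7  97.3]
post1 0.96 [509.2  36.3 579.1  91.6] [299.8 385.6  21.5] [ 99.9  48.1 102.3]
post1 0.75 [489.5 138.1 540.2 193.8] [430.9 373.7  21.5] [180.9 154.4 117.9]
post1 0.73 [594.5   8.7 639.3  61.4] [265.1 476.6  21.5] [139.1 108.7  10.9]
post1 0.72 [418.4 128.  465.3 182.2] [415.6 268.2  21.5] [194.6 169.6 129.7]
post1 0.58 [202.3 295.  234.  327.2] [669.3 -63.   21.5] [165.9 140.4 106.5]
post1 0.57 [282.9 301.4 330.  328. ] [668.4  75.4  21.5] [177.8 149.4 112.9]
post1 0.54 [515.7 232.1 533.5 237.4] [536.7 403.1  21.5] [92.1 79.  65. ]
rack (array([499.1,  88.3,   0.1]), np.float64(0.9409999971045988))
rack (array([499.7,  89.2,   0.1]), np.float64(0.9033929442247575))
rack (array([499.4,  88.4,   0.1]), np.float64(0.9203754369900101))
post [(array([300.2, 384.3,   1.1]), np.float64(0.97)), (array([300.2, 384.2,   1.1]), np.float64(0.97)), (array([300.2, 384.2,   1.1]), np.float64(0.97)), (array([300.2, 384.4,   1.1]), np.float64(0.97))]
post [(array([431.3, 372.6,  -0.2]), np.float64(0.97)), (array([431.4, 372.6, 
[... 457 characters left out ...]
7.2,   3. ]), np.float64(0.94)), (array([416.3, 267.1,   3. ]), np.float64(0.94))]
post [(array([681. , -69.1,  -0.2]), np.float64(0.41)), (array([671.8, -51.8,   1.2]), np.float64(0.41)), (array([670.8, -52.2,   1.2]), np.float64(0.41)), (array([672.7, -61.3,   2.3]), np.float64(0.41))]
post [(array([670.2,  77.3,  -1.5]), np.float64(0.57)), (array([674. ,  77.9,   1.6]), np.float64(0.57)), (array([672.6,  77.7,   1.6]), np.float64(0.57)), (array([673.9,  77.3,   1.6]), np.float64(0.57))]
post [(array([560.7, 389.9,  -0.6]), np.float64(0.03)), (array([544.1, 372.2,   1.4]), np.float64(0.03)), (array([548.8, 374. ,   2.5]), np.float64(0.03)), (array([553.8, 378.1,   2.7]), np.float64(0.03))]
```

View pics/g2o.png

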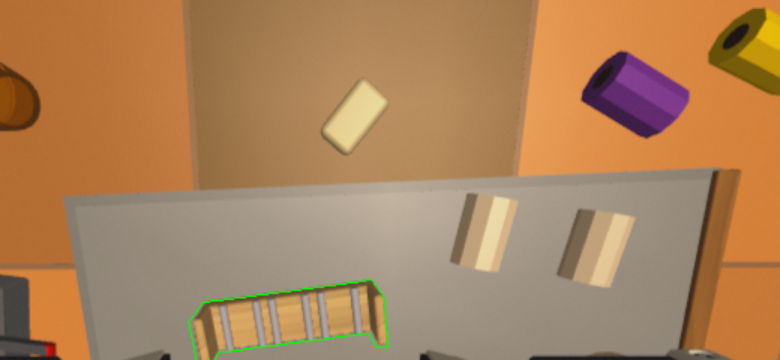

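The overlay shows the rack fit hugging the rack at (290,318). Cream posts are at (485,232) and (597,247). Purple at (635,93), yellow at (755,50) and the tan block at (355,115) are excluded, so the choice is confirmed.

```bash
cat > go.py <<'E'
from f import *
# go.py x y z yaw  -> chunks (call-end offset, rot) in tool axes
def go(x,y,z,psi,o=None):
    o=o or get_obs(); R0=R.from_euler('xyz',o["tcp_rot"])
    psi0=o["tcp_rot"][2]; psi=psi0+(psi-psi0+np.pi/2)%np.pi-np.pi/2
    R1=R.from_euler('xyz',[np.pi,0,psi]); d=np.array([x,y,z])-o["tool_pos"]
    a=R0.inv().apply(d)/120; b=R1.inv().apply(d)/120; k=int(np.ceil(max(abs(a).max(),abs(b).max())-.001)) or 1
    rv=(R0.inv()*R1).as_rotvec()
    print(f"psi {psi:.3f} k={k}: first {np.array2string(a/k,precision=3)} rot {np.round(rv/2/np.pi,4)} ({abs(rv[2])*57.3/10.7:.1f} rot rows); later {np.array2string(b/k,precision=3)}; {np.linalg.norm(d)/k/62.5:.1f} rows each")
RK=None
def rack():
    V=[]
    for t in("g1","g2"):
        c,im,D=pickle.load(open(t+".pkl","rb")); V.append((c,D["rack"][0]["region"].astype(float),np.ones((400,640))))
    return V
if __name__=="__main__": go(*map(float,sys.argv[1:5]))
E
python3 - <<'E'
from go import *
V=rack()
for v in (V[:1],V[1:],V):
    print([ (z,fit(v,RACK,z,[499,88,.1])) for z in((0,) if v is not V else (-4,0,4))]); print("yaw",fit(v,RACK,0,[499,88,.1])[0][2].round(4))
c,im,D=pickle.load(open("g2.pkl","rb"))
for i in(1,3):
    x=fit([(c,D["post1"][i]["region"].astype(float),np.ones((400,640)))],POST,21.5,[420,300 if i==3 else 370,0])[0]; print(x,x[2].round(3)); go(x[0],x[1],120,x[2]+np.pi/2)
E
```

```text
[(0, (array([499.1,  88.1,   0.1]), np.float64(0.941201538632765)))]
yaw 0.1297
[(0, (array([499.8,  88.9,   0.1]), np.float64(0.9032333421821077)))]
yaw 0.1411
[(-4, (array([499.4,  90.8,   0.1]), np.float64(0.9340679708164982))), (0, (array([499.4,  88.5,   0.1]), np.float64(0.920337164708419))), (4, (array([498.9,  88.1,   0.1]), np.float64(0.9028742668956735)))]
yaw 0.1315
[431.3 372.6  -0.2] -0.186
psi 4.527 k=3: first [0.028 0.774 0.474] rot [ 0.  -0.  -0.2] (7.4 rot rows); later [-0.756  0.169  0.474]; 1.7 rows each
[416.2 267.1  -0.2] -0.165
psi 4.547 k=2: first [0.104 0.721 0.711] rot [ 0.  -0.  -0.2] (7.5 rot rows); later [-0.695  0.22   0.711]; 2.0 rows each
```

```bash
sed -i 's|psi=psi0+(psi-psi0+np.pi/2)%np.pi-np.pi/2|psi=psi%np.pi|' go.py; python3 go.py 416.2 267.1 120 1.406
```

```text
psi 1.406 k=2: first [0.104 0.721 0.711] rot [-0.  -0.   0.3] (9.3 rot rows); later [ 0.695 -0.22   0.711]; 2.0 rows each
```

>>> send_rows:
  offset:
    - [0.05,0.36,0.2]
    - [0.104,0.721,0.4]
    - [0.104,0.721,0.6]
    - [0.104,0.721,0.6]
    - [0.104,0.721,0.6]
    - [0.104,0.721,0.6]
    - [0.104,0.721,0.6]
    - [0.104,0.721,0.6]
  delta_rot:
    - [0,0,0.028]
    - [0,0,0.056]
    - [0,0,0.084]
    - [0,0,0.112]
    - [0,0,0.14]
    - [0,0,0.168]
    - [0,0,0.196]
    - [0,0,0.22]

```text
time: 13.95
tool_pos: [428.3, 180.9, 218.8]
tcp_rot: [3.142, 0.0, 1.753]
contact_force: [0.7, -1.1, -0.5]
grip_width: 91.8
finger_force: 0.0
```

```bash
sed -i 's|{np.round(rv/2/np.pi,4)}|{rv[2]/2/np.pi:.4f}|' go.py; python3 g.py g3 post1; python3 - <<'E'
from go import *
c,im,D=pickle.load(open("g3.pkl","rb"))
for s in D["post1"]:
    m=im[s["region"]].mean(0)
    if s["confidence"]<.4 or m[0]<m[1] or m[2]<.5*m[1] or m[2]>m[1]: continue
    ys,xs=np.nonzero(s["region"]); p=onz(c,(xs.mean(),ys.mean()),21.5)
    x,q=fit([(c,s["region"].astype(float),np.ones((400,640)))],POST,21.5,[p[0],p[1],-.1]); print(x[:2],x[2].round(3),round(q,2),s["box"])
go(416.2,267.1,120,1.406)
go(416.2,267.1,6.5,1.406)
E
```

```text
post1 0.95 [421.2 110.6 495.3 172.7] [580.4 257.5  21.5] [190.6 163.6 124.1]
post1 0.78 [458.2   0.  538.6  20.4] [573.4 393.5  21.5] [141.1 118.9  91.8]
post1 0.76 [281.2  75.9 353.  138.8] [415.5 267.2  21.5] [209.8 188.2 147.9]
post1 0.75 [316.7   0.  389.8  40.6] [434.2 362.6  21.5] [181.1 157.8 123.2]
post1 0.62 [218.    2.  234.3   4.3] [303.  348.9  21.5] [112.6  66.9  75. ]
post1 0.62 [ 68.9   0.6 137.2  35.4] [183.2 317.8  21.5] [ 37.6 107.   93.4]
post1 0.29 [336.5 191.4 391.9 318.2] [495.7 108.2  21.5] [180.  143.6 100.6]
[579.2 257.5] -0.377 0.97 [421.2, 110.6, 495.3, 172.7]
[575.9 409.9] 0.347 0.96 [458.2, 0.0, 538.6, 20.4]
[416.1 266.5] -0.169 0.96 [281.2, 75.9, 353.0, 138.8]
[430.2 372. ] -0.177 0.98 [316.7, 0.0, 389.8, 40.6]
psi 1.406 k=1: first [0.724 0.034 0.824] rot 0.0559 (1.9 rot rows); later [ 0.691 -0.217  0.824]; 2.1 rows each
psi 1.406 k=2: first [0.362 0.017 0.885] rot 0.0559 (1.9 rot rows); later [ 0.346 -0.109  0.885]; 1.8 rows each
```

>>> send_rows:
  offset:
    - [0.36,0.017,0.4]
    - [0.724,0.032,0.824]
    - [0.724,0.032,0.824]
    - [0.724,0.032,0.824]
    - [0.724,0.032,0.824]
  delta_rot:
    - [0,0,0.028]
    - [0,0,0.056]
    - [0,0,0.056]
    - [0,0,0.056]
    - [0,0,0.056]

```text
time: 14.68
tool_pos: [416.7, 267.0, 121.4]
tcp_rot: [3.139, -0.001, 1.408]
contact_force: [-0.3, -0.7, -0.8]
grip_width: 91.9
finger_force: 0.0
```

>>> send_rows:
  offset:
    - [0,0,0.3]
    - [0,0,0.6]
    - [0,0,0.85]
    - [0,0,0.94]
    - [0,0,0.94]
    - [0,0,0.94]
  delta_rot:
    - [0,0,0]
    - [0,0,0]
    - [0,0,0]
    - [0,0,0]
    - [0,0,0]
    - [0,0,0]

```text
time: 15.42
tool_pos: [416.5, 267.8, 8.6]
tcp_rot: [3.139, -0.001, 1.407]
contact_force: [-0.3, 0.9, -0.4]
grip_width: 91.7
finger_force: 0.0
```

>>> send_rows:
  offset:
    - [0,0,0]
    - [0,0,0]
    - [0,0,0]
    - [0,0,0]
    - [0,0,0]
    - [0,0,0]
  delta_rot:
    - [0,0,0]
    - [0,0,0]
    - [0,0,0]
    - [0,0,0]
    - [0,0,0]
    - [0,0,0]
  grip: 0.5

```text
time: 16.18
tool_pos: [415.5, 267.6, 7.5]
tcp_rot: [3.141, -0.0, 1.407]
contact_force: [-1.7, -0.6, 4.4]
grip_width: 63.6
finger_force: 30.0
```

>>> send_rows:
  offset:
    - [0,0,-0.4]
    - [0,0,-0.8]
    - [0,0,-1]
    - [0,0,-1]
  delta_rot:
    - [0,0,0]
    - [0,0,0]
    - [0,0,0]
    - [0,0,0]

```text
time: 16.68
tool_pos: [416.3, 267.9, 128.4]
tcp_rot: [3.139, -0.002, 1.407]
contact_force: [-0.1, -0.3, -1.9]
grip_width: 63.9
finger_force: 30.0
```

```bash
python3 go.py 490 185 150 1.702
```

```text
psi 1.702 k=1: first [-0.581  0.719 -0.179] rot -0.0469 (1.6 rot rows); later [-0.765  0.519 -0.18 ]; 1.8 rows each
```

>>> send_rows:
  offset:
    - [-0.29,0.36,-0.18]
    - [-0.581,0.719,-0.18]
    - [-0.581,0.719,-0.18]
    - [-0.581,0.719,-0.18]
    - [-0.581,0.719,-0.18]
  delta_rot:
    - [0,0,-0.024]
    - [0,0,-0.047]
    - [0,0,-0.047]
    - [0,0,-0.047]
    - [0,0,-0.047]

```text
time: 17.3
tool_pos: [488.1, 185.4, 147.9]
tcp_rot: [-3.14, -0.0, 1.703]
contact_force: [0.0, 1.0, -1.5]
grip_width: 64.2
finger_force: 30.0
```

```bash
python3 g.py g4 rack; python3 - <<'E'
from go import *
c4,im,D=pickle.load(open("g4.pkl","rb"))
V=[(c4,D["rack"][0]["region"].astype(float),np.ones((400,640)))]
x,q=fit(V,RACK,0,[499,89,.13]); print(x[:2],x[2].round(4),q)
for z in(-4,0): print(z,fit(V+rack()[:1],RACK,z,[499,89,.13]))
im=im[:,:,::-1].copy()
for X,col in((x,(0,255,0)),([499.1,88.1,.1297],(255,0,0))):
    cs,_=cv2.findContours((render(c4,RACK,*X,0)>.5).astype(np.uint8),0,1); cv2.drawContours(im,cs,-1,col,1)
cv2.imwrite("pics/g4o.png",im)
go(499,88,150,1.702)
E
```

```text
rack 0.66 [292.7 201.1 341.3 321. ] [492.2 136.2  20. ] [138.7 112.8  85.9]
[498.2  87.2] 0.1329 0.1406580212399261
-4 (array([499.1,  90.9,   0.1]), np.float64(0.550660032307717))
0 (array([499.1,  88.2,   0.1]), np.float64(0.5406013034571808))
psi 1.702 k=1: first [-0.817 -0.02  -0.013] rot 0.0003 (0.0 rot rows); later [-0.817 -0.019 -0.013]; 1.6 rows each
```

View pics/g4o.png

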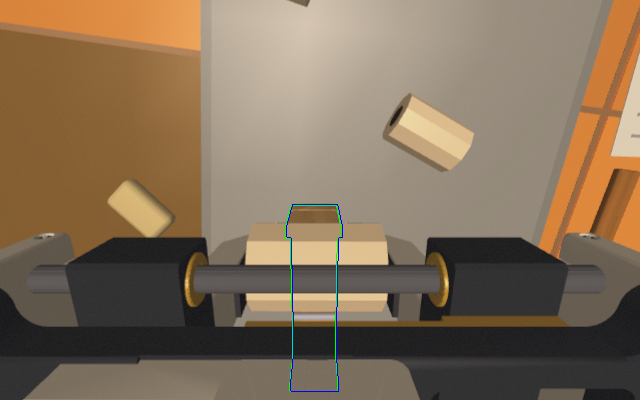

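The view shows the held post centred between the fingers (columns 246–387). The rack's +y cheek at (315,213) agrees with the fitted outline. Another cream post is at (430,132). I'm going to seat0.

```bash
python3 go.py 505.1 41.6 120 1.703
```

```text
psi 1.703 k=2: first [-0.603 -0.01   0.118] rot 0.0001 (0.0 rot rows); later [-0.603 -0.01   0.119]; 1.2 rows each
```

>>> send_rows:
  offset:
    - [-0.5,-0.01,0.0]
    - [-1.0,-0.016,0.0]
    - [-1.0,-0.016,0.0]
  delta_rot:
    - [0,0,0]
    - [0,0,0]
    - [0,0,0]

```text
time: 17.77
tool_pos: [503.4, 62.6, 148.9]
tcp_rot: [3.141, 0.001, 1.698]
contact_force: [-0.2, 0.9, -1.4]
grip_width: 63.4
finger_force: 30.0
```

>>> send_rows:
  offset:
    - [-0.206,-0.004,0.12]
    - [-0.206,-0.004,0.237]
    - [-0.206,-0.004,0.237]
    - [-0.206,-0.004,0.237]
  delta_rot:
    - [0,0,0]
    - [0,0,0]
    - [0,0,0]
    - [0,0,0]

```text
time: 18.27
tool_pos: [505.9, 42.0, 120.6]
tcp_rot: [3.141, -0.0, 1.704]
contact_force: [0.2, -0.9, -1.2]
grip_width: 64.0
finger_force: 30.0
```

```bash
python3 go.py 505.1 41.6 34 1.703
```

```text
psi 1.703 k=1: first [-0.003 -0.007  0.722] rot 0.0001 (0.0 rot rows); later [-0.003 -0.007  0.722]; 1.4 rows each
```

>>> send_rows:
  offset:
    - [0,-0.005,0.2]
    - [0,-0.005,0.4]
    - [0,-0.005,0.55]
    - [0,-0.005,0.65]
    - [0,-0.005,0.7]
    - [0,-0.005,0.725]
    - [0,-0.005,0.725]
  delta_rot:
    - [0,0,0]
    - [0,0,0]
    - [0,0,0]
    - [0,0,0]
    - [0,0,0]
    - [0,0,0]
    - [0,0,0]

```text
time: 19.15
tool_pos: [505.6, 41.0, 34.0]
tcp_rot: [3.141, -0.0, 1.703]
contact_force: [-0.7, 1.9, 0.5]
grip_width: 63.9
finger_force: 30.0
```

>>> send_rows:
  offset:
    - [0,0,0.01]
    - [0,0,0.01]
  delta_rot:
    - [0,0,0]
    - [0,0,0]

```text
time: 19.4
tool_pos: [505.6, 41.1, 33.8]
tcp_rot: [3.14, -0.0, 1.703]
contact_force: [-3.5, 3.2, 12.6]
grip_width: 63.6
finger_force: 30.0
```

>>> send_rows:
  offset:
    - [0,0,0]
    - [0,0,0]
    - [0,0,0]
    - [0,0,0]
  delta_rot:
    - [0,0,0]
    - [0,0,0]
    - [0,0,0]
    - [0,0,0]
  grip: 1

```text
time: 19.9
tool_pos: [505.3, 40.8, 32.1]
tcp_rot: [-3.142, -0.0, 1.702]
contact_force: [-0.8, 0.0, 0.4]
grip_width: 91.1
finger_force: 0.0
```

>>> send_rows:
  offset:
    - [0,0,-0.4]
    - [0,0,-0.8]
    - [0,0,-1]
    - [0,0,-1]
  delta_rot:
    - [0,0,0]
    - [0,0,0]
    - [0,0,0]
    - [0,0,0]

```text
time: 20.4
tool_pos: [506.4, 40.7, 153.8]
tcp_rot: [3.137, 0.001, 1.703]
contact_force: [0.0, -0.3, 0.4]
grip_width: 91.9
finger_force: 0.0
```

```bash
python3 go.py 430.7 372.3 180 1.389
```

```text
psi 1.389 k=3: first [ 0.941 -0.087 -0.074] rot 0.0499 (1.7 rot rows); later [ 0.868 -0.373 -0.073]; 1.8 rows each
```

>>> send_rows:
  offset:
    - [0.47,-0.044,-0.074]
    - [0.941,-0.087,-0.074]
    - [0.941,-0.087,-0.074]
  delta_rot:
    - [0,0,0.025]
    - [0,0,0.05]
    - [0,0,0.05]

```text
time: 20.78
tool_pos: [478.2, 154.2, 159.5]
tcp_rot: [-3.139, 0.0, 1.392]
contact_force: [-0.8, -0.6, 0.0]
grip_width: 91.7
finger_force: 0.0
```

>>> send_rows:
  offset:
    - [0.43,-0.19,-0.073]
    - [0.868,-0.373,-0.4]
    - [0.868,-0.373,-0.5]
    - [0.868,-0.373,-0.5]
    - [0.868,-0.373,-0.5]
  delta_rot:
    - [0,0,0]
    - [0,0,0]
    - [0,0,0]
    - [0,0,0]
    - [0,0,0]

```text
time: 21.4
tool_pos: [454.8, 260.6, 219.4]
tcp_rot: [-3.139, 0.002, 1.388]
contact_force: [0.4, -0.9, -0.6]
grip_width: 91.9
finger_force: 0.0
```

```bash
cat > p.py <<'E'
# p.py tag : look for cream posts, fit, print
from go import *
import subprocess
tag=sys.argv[1]
c=optics.get_calibration("wrist"); im=optics.capture("wrist"); cv2.imwrite(f"pics/{tag}.png",im[:,:,::-1])
D={"post1":finder.silhouettes("post1","wrist")}; pickle.dump((c,im,D),open(f"{tag}.pkl","wb"))
for s in D["post1"]:
    m=im[s["region"]].mean(0)
    if s["confidence"]<.4 or m[0]<m[1] or m[2]<.5*m[1] or m[2]>m[1]: continue
    ys,xs=np.nonzero(s["region"]); p=onz(c,(xs.mean(),ys.mean()),21.5)
    x,q=fit([(c,s["region"].astype(float),np.ones((400,640)))],POST,21.5,[p[0],p[1],-.1])
    al=(x[2]+np.pi/2)%np.pi-np.pi/2
    print(f"post {x[0]:.1f} {x[1]:.1f} al {al:.3f} psi {(al+np.pi/2):.3f} q {q:.2f}",np.array(s["box"]))
    if q>.85: go(x[0],x[1],float(sys.argv[2]),al+np.pi/2)
E
python3 p.py p1 120
```

```text
post 430.4 371.4 al -0.182 psi 1.389 q 0.97 [242.7  68.3 307.7 109.4]
psi 1.389 k=1: first [ 0.871 -0.367  0.83 ] rot -0.0003 (0.0 rot rows); later [ 0.87  -0.367  0.831]; 2.4 rows each
post 575.1 409.3 al 0.314 psi 1.885 q 0.98 [370.4   0.  445.4  56.6]
psi 1.885 k=2: first [0.701 0.381 0.414] rot -0.0792 (2.7 rot rows); later [0.434 0.668 0.415]; 1.7 rows each
post 578.4 257.6 al -0.363 psi 1.208 q 0.97 [387.8 142.5 453.2 190.5]
psi 1.208 k=2: first [0.082 0.509 0.414] rot 0.0285 (1.0 rot rows); later [0.171 0.486 0.415]; 1.3 rows each
```

>>> send_rows:
  offset:
    - [0.43,-0.18,0.4]
    - [0.871,-0.367,0.83]
    - [0.871,-0.367,0.83]
    - [0.871,-0.367,0.83]
    - [0.871,-0.367,0.83]
  delta_rot:
    - [0,0,0]
    - [0,0,0]
    - [0,0,0]
    - [0,0,0]
    - [0,0,0]

```text
time: 22.12
tool_pos: [431.7, 371.9, 122.6]
tcp_rot: [3.14, -0.001, 1.388]
contact_force: [-0.0, -0.9, 0.3]
grip_width: 91.6
finger_force: 0.0
```

>>> send_rows:
  offset:
    - [0,0,0.3]
    - [0,0,0.6]
    - [0,0,0.85]
    - [0,0,0.945]
    - [0,0,0.945]
    - [0,0,0.945]
  delta_rot:
    - [0,0,0]
    - [0,0,0]
    - [0,0,0]
    - [0,0,0]
    - [0,0,0]
    - [0,0,0]

```text
time: 22.88
tool_pos: [431.8, 373.1, 9.7]
tcp_rot: [3.14, -0.002, 1.388]
contact_force: [0.7, -0.9, -0.1]
grip_width: 91.5
finger_force: 0.0
```

>>> send_rows:
  offset:
    - [0,0,0]
    - [0,0,0]
    - [0,0,0]
    - [0,0,0]
    - [0,0,0]
    - [0,0,0]
  delta_rot:
    - [0,0,0]
    - [0,0,0]
    - [0,0,0]
    - [0,0,0]
    - [0,0,0]
    - [0,0,0]
  grip: 0.5

```text
time: 23.62
tool_pos: [430.6, 372.8, 8.3]
tcp_rot: [3.141, -0.0, 1.388]
contact_force: [-1.7, 0.3, 3.3]
grip_width: 63.8
finger_force: 30.0
```

>>> send_rows:
  offset:
    - [0,0,-0.4]
    - [0,0,-0.8]
    - [0,0,-1]
    - [0,0,-1]
  delta_rot:
    - [0,0,0]
    - [0,0,0]
    - [0,0,0]
    - [0,0,0]

```text
time: 24.12
tool_pos: [431.5, 373.2, 129.5]
tcp_rot: [3.139, -0.002, 1.388]
contact_force: [-0.2, 1.0, -2.7]
grip_width: 63.7
finger_force: 30.0
```

```bash
python3 go.py 498.9 88.2 122 1.702;python3 go.py 430.7 372.3 220 1.702
```

```text
psi 1.702 k=3: first [-0.745  0.328  0.02 ] rot -0.0499 (1.7 rot rows); later [-0.809  0.082  0.021]; 1.6 rows each
psi 1.702 k=1: first [-0.006 -0.003 -0.755] rot -0.0499 (1.7 rot rows); later [-0.006 -0.007 -0.755]; 1.4 rows each
```

>>> send_rows:
  offset:
    - [-0.37,0.164,0]
    - [-0.745,0.328,0]
    - [-0.745,0.328,0]
  delta_rot:
    - [0,0,-0.025]
    - [0,0,-0.05]
    - [0,0,-0.05]

```text
time: 24.5
tool_pos: [452.8, 274.5, 126.0]
tcp_rot: [-3.138, 0.002, 1.701]
contact_force: [-0.2, 0.3, -1.4]
grip_width: 63.8
finger_force: 30.0
```

>>> send_rows:
  offset:
    - [-0.4,0.041,0]
    - [-0.809,0.082,0]
    - [-0.809,0.082,0]
  delta_rot:
    - [0,0,0]
    - [0,0,0]
    - [0,0,0]

```text
time: 24.88
tool_pos: [475.6, 180.5, 126.6]
tcp_rot: [-3.139, 0.0, 1.698]
contact_force: [-0.7, 0.7, -1.5]
grip_width: 63.9
finger_force: 30.0
```

>>> send_rows:
  offset:
    - [-0.4,0.041,0]
    - [-0.809,0.082,0]
    - [-0.809,0.082,0.062]
    - [-0.809,0.082,0.062]
    - [-0.809,0.082,0.062]
  delta_rot:
    - [0,0,0]
    - [0,0,0]
    - [0,0,0]
    - [0,0,0]
    - [0,0,0]

```text
time: 25.5
tool_pos: [497.6, 89.3, 120.2]
tcp_rot: [-3.141, -0.001, 1.704]
contact_force: [-0.2, 0.6, -1.3]
grip_width: 63.9
finger_force: 30.0
```

```bash
python3 -c "
from h import *
print(get_obs()['tool_pos'])"; python3 go.py 498.9 88.2 34 1.702
```

```text
[497.62857908  89.25347102 120.22621221]
psi 1.702 k=1: first [-0.01   0.01   0.719] rot 0.0003 (0.0 rot rows); later [-0.01   0.009  0.719]; 1.4 rows each
```

>>> send_rows:
  offset:
    - [-0.006,0.009,0.2]
    - [-0.006,0.009,0.4]
    - [-0.006,0.009,0.55]
    - [-0.006,0.009,0.65]
    - [-0.006,0.009,0.7]
    - [-0.006,0.009,0.726]
    - [-0.006,0.009,0.73]
    - [-0.006,0.009,0.73]
  delta_rot:
    - [0,0,0]
    - [0,0,0]
    - [0,0,0]
    - [0,0,0]
    - [0,0,0]
    - [0,0,0]
    - [0,0,0]
    - [0,0,0]

```text
time: 26.5
tool_pos: [499.4, 87.8, 34.7]
tcp_rot: [3.14, -0.001, 1.703]
contact_force: [-4.4, 2.3, 10.5]
grip_width: 64.0
finger_force: 30.0
```

>>> send_rows:
  offset:
    - [0,0,0]
    - [0,0,0]
    - [0,0,0]
    - [0,0,0]
  delta_rot:
    - [0,0,0]
    - [0,0,0]
    - [0,0,0]
    - [0,0,0]
  grip: 1

```text
time: 27.0
tool_pos: [499.4, 87.1, 33.0]
tcp_rot: [3.142, -0.0, 1.703]
contact_force: [1.0, 0.7, -0.2]
grip_width: 91.3
finger_force: 0.0
```

>>> send_rows:
  offset:
    - [0,0,-0.4]
    - [0,0,-0.8]
    - [0,0,-1]
    - [0,0,-1]
  delta_rot:
    - [0,0,0]
    - [0,0,0]
    - [0,0,0]
    - [0,0,0]

```text
time: 27.5
tool_pos: [500.4, 87.2, 154.7]
tcp_rot: [3.137, 0.0, 1.703]
contact_force: [-0.8, -0.4, -1.1]
grip_width: 91.7
finger_force: 0.0
```

```bash
python3 go.py 555 190 200 1.208
```

```text
psi 1.208 k=1: first [ 0.79   0.565 -0.375] rot 0.0787 (2.6 rot rows); later [ 0.962  0.121 -0.378]; 2.0 rows each
```

>>> send_rows:
  offset:
    - [0.4,0.28,-0.375]
    - [0.79,0.565,-0.375]
    - [0.79,0.565,-0.375]
    - [0.79,0.565,-0.375]
    - [0.79,0.565,-0.375]
  delta_rot:
    - [0,0,0.027]
    - [0,0,0.053]
    - [0,0,0.079]
    - [0,0,0.079]
    - [0,0,0.079]

```text
time: 28.12
tool_pos: [553.4, 189.4, 196.8]
tcp_rot: [-3.14, 0.001, 1.209]
contact_force: [0.1, -0.4, -0.9]
grip_width: 91.8
finger_force: 0.0
```

```bash
python3 p.py p2 120
```

```text
post 487.4 66.5 al 0.086 psi 1.657 q 0.47 [267.6 259.2 336.7 321.5]
post 578.5 257.5 al -0.363 psi 1.208 q 0.95 [283.3  96.8 347.2 141.8]
psi 1.208 k=1: first [ 0.606 -0.009  0.646] rot -0.0001 (0.0 rot rows); later [ 0.605 -0.009  0.646]; 1.7 rows each
post 500.9 31.1 al 0.237 psi 1.808 q 0.44 [288.  296.4 352.8 327.3]
post 676.2 80.0 al -1.429 psi 0.141 q 0.70 [420.6 207.1 475.2 267.4]
post 574.4 410.1 al 0.358 psi 1.928 q 0.95 [239.9   0.  256.3   7.6]
psi 1.928 k=2: first [ 0.891 -0.246  0.323] rot -0.1148 (3.9 rot rows); later [0.832 0.403 0.323]; 1.9 rows each
```

>>> send_rows:
  offset:
    - [0.3,-0.005,0.3]
    - [0.606,-0.009,0.646]
    - [0.606,-0.009,0.646]
    - [0.606,-0.009,0.646]
    - [0.606,-0.009,0.646]
  delta_rot:
    - [0,0,0]
    - [0,0,0]
    - [0,0,0]
    - [0,0,0]
    - [0,0,0]

```text
time: 28.85
tool_pos: [579.8, 257.6, 122.5]
tcp_rot: [3.139, -0.002, 1.205]
contact_force: [1.0, -0.1, 0.9]
grip_width: 91.4
finger_force: 0.0
```

>>> send_rows:
  offset:
    - [0,0,0.3]
    - [0,0,0.6]
    - [0,0,0.85]
    - [0,0,0.95]
    - [0,0,0.95]
    - [0,0,0.95]
  delta_rot:
    - [0,0,0]
    - [0,0,0]
    - [0,0,0]
    - [0,0,0]
    - [0,0,0]
    - [0,0,0]

```text
time: 29.6
tool_pos: [580.1, 258.6, 8.4]
tcp_rot: [3.139, -0.002, 1.206]
contact_force: [-1.0, 0.0, 0.1]
grip_width: 91.9
finger_force: 0.0
```

>>> send_rows:
  offset:
    - [0,0,0]
    - [0,0,0]
    - [0,0,0]
    - [0,0,0]
    - [0,0,0]
    - [0,0,0]
  delta_rot:
    - [0,0,0]
    - [0,0,0]
    - [0,0,0]
    - [0,0,0]
    - [0,0,0]
    - [0,0,0]
  grip: 0.5

```text
time: 30.35
tool_pos: [579.0, 258.4, 6.7]
tcp_rot: [3.141, -0.0, 1.206]
contact_force: [-0.8, -0.2, 3.2]
grip_width: 63.8
finger_force: 30.0
```

>>> send_rows:
  offset:
    - [0,0,-0.4]
    - [0,0,-0.8]
    - [0,0,-1]
    - [0,0,-1]
  delta_rot:
    - [0,0,0]
    - [0,0,0]
    - [0,0,0]
    - [0,0,0]

```text
time: 30.85
tool_pos: [580.0, 258.7, 128.2]
tcp_rot: [3.139, -0.002, 1.206]
contact_force: [0.4, -0.1, -1.7]
grip_width: 64.0
finger_force: 30.0
```

```bash
python3 go.py 492.7 134.9 122 1.702
```

```text
psi 1.702 k=2: first [-0.612 -0.156  0.024] rot -0.0789 (2.7 rot rows); later [-0.464 -0.428  0.026]; 1.2 rows each
```

>>> send_rows:
  offset:
    - [-0.3,-0.08,0]
    - [-0.612,-0.156,0]
    - [-0.612,-0.156,0]
    - [-0.612,-0.156,0]
  delta_rot:
    - [0,0,-0.027]
    - [0,0,-0.053]
    - [0,0,-0.079]
    - [0,0,-0.079]

```text
time: 31.35
tool_pos: [534.4, 196.0, 124.9]
tcp_rot: [-3.139, 0.0, 1.701]
contact_force: [0.1, 0.4, -1.3]
grip_width: 64.0
finger_force: 30.0
```

>>> send_rows:
  offset:
    - [-0.23,-0.21,0]
    - [-0.464,-0.428,0.05]
    - [-0.464,-0.428,0.05]
    - [-0.464,-0.428,0.05]
    - [-0.464,-0.428,0.05]
  delta_rot:
    - [0,0,0]
    - [0,0,0]
    - [0,0,0]
    - [0,0,0]
    - [0,0,0]

```text
time: 31.98
tool_pos: [492.4, 135.2, 120.3]
tcp_rot: [3.141, -0.0, 1.702]
contact_force: [0.5, 0.2, -0.9]
grip_width: 63.9
finger_force: 30.0
```

```bash
python3 go.py 492.7 135.4 33 1.702
```

```text
psi 1.702 k=1: first [0.001 0.003 0.728] rot 0.0001 (0.0 rot rows); later [0.001 0.003 0.728]; 1.4 rows each
```

>>> send_rows:
  offset:
    - [0.004,0.003,0.2]
    - [0.006,0.003,0.4]
    - [0.008,0.003,0.55]
    - [0.008,0.003,0.65]
    - [0.008,0.003,0.7]
    - [0.008,0.003,0.726]
    - [0.008,0.003,0.74]
    - [0.008,0.003,0.74]
  delta_rot:
    - [0,0,0]
    - [0,0,0]
    - [0,0,0]
    - [0,0,0]
    - [0,0,0]
    - [0,0,0]
    - [0,0,0]
    - [0,0,0]

```text
time: 32.98
tool_pos: [492.3, 135.6, 32.2]
tcp_rot: [3.141, -0.0, 1.702]
contact_force: [-0.0, 0.0, -0.4]
grip_width: 64.0
finger_force: 30.0
```

>>> send_rows:
  offset:
    - [0,0,0]
    - [0,0,0]
    - [0,0,0]
    - [0,0,0]
  delta_rot:
    - [0,0,0]
    - [0,0,0]
    - [0,0,0]
    - [0,0,0]
  grip: 1

```text
time: 33.48
tool_pos: [492.0, 135.5, 31.8]
tcp_rot: [3.141, -0.0, 1.703]
contact_force: [0.4, -0.3, -0.3]
grip_width: 91.6
finger_force: 0.0
```

>>> send_rows:
  offset:
    - [0,0,-0.4]
    - [0,0,-0.8]
    - [0,0,-1]
    - [0,0,-1]
  delta_rot:
    - [0,0,0]
    - [0,0,0]
    - [0,0,0]
    - [0,0,0]

```text
time: 33.98
tool_pos: [493.0, 135.6, 153.4]
tcp_rot: [3.137, 0.0, 1.703]
contact_force: [0.5, -0.5, -1.3]
grip_width: 91.7
finger_force: 0.0
```

```bash
python3 go.py 395 90 290 3.13;
```

```text
psi 3.130 k=2: first [-0.135 -0.427 -0.571] rot -0.2272 (7.6 rot rows); later [ 0.406 -0.195 -0.569]; 1.4 rows each
```

>>> send_rows:
  offset:
    - [-0.07,-0.2,-0.571]
    - [-0.135,-0.427,-0.571]
    - [-0.135,-0.427,-0.571]
    - [-0.135,-0.427,-0.571]
    - [-0.135,-0.427,-0.571]
    - [-0.135,-0.427,-0.571]
    - [-0.135,-0.427,-0.571]
    - [-0.135,-0.427,-0.571]
  delta_rot:
    - [0,0,-0.029]
    - [0,0,-0.058]
    - [0,0,-0.087]
    - [0,0,-0.116]
    - [0,0,-0.145]
    - [0,0,-0.174]
    - [0,0,-0.203]
    - [0,0,-0.2272]

```text
time: 34.98
tool_pos: [442.6, 112.6, 218.5]
tcp_rot: [-3.141, -0.003, 3.135]
contact_force: [-0.5, -0.7, -0.2]
grip_width: 91.9
finger_force: 0.0
```

>>> send_rows:
  offset:
    - [0.2,-0.1,-0.3]
    - [0.406,-0.195,-0.569]
    - [0.406,-0.195,-0.569]
    - [0.406,-0.195,-0.569]
    - [0.406,-0.195,-0.569]
  delta_rot:
    - [0,0,0]
    - [0,0,0]
    - [0,0,0]
    - [0,0,0]
    - [0,0,0]

```text
time: 35.6
tool_pos: [394.2, 90.0, 287.0]
tcp_rot: [3.142, -0.003, 3.13]
contact_force: [0.2, 0.8, -0.8]
grip_width: 91.5
finger_force: 0.0
```

```bash
python3 g.py g5 rack post1; python3 - <<'E'
from go import *
c,im,D=pickle.load(open("g5.pkl","rb")); one=np.ones((400,640))
x0=[499.1,88.2,.1315]
def seat(k,X=x0): 
    return np.array(X[:2])+R.from_euler('z',X[2]).apply([0,k,0])[:2]
for s in D["post1"]:
    ys,xs=np.nonzero(s["region"]); p=onz(c,(xs.mean(),ys.mean()),46.5)
    if 440<p[0]<560 and 0<p[1]<180:
        x,q=fit([(c,s["region"].astype(float),one)],POST,46.5,[p[0],p[1],.1]); print(p,x[:2],x[2].round(3),round(q,2))
print([seat(k) for k in(-47,0,47)])
im=im[:,:,::-1].copy()
for k in(-47,0,47):
    cs,_=cv2.findContours((render(c,POST,*seat(k),x0[2],46.5)>.5).astype(np.uint8),0,1); cv2.drawContours(im,cs,-1,(0,255,0),1)
cs,_=cv2.findContours((render(c,RACK,*x0,0)>.5).astype(np.uint8),0,1); cv2.drawContours(im,cs,-1,(255,0,0),1)
cv2.imwrite("pics/g5o.png",cv2.resize(im[100:300,180:500],(800,500)))
E
```

```text
rack 0.85 [257.1 216.  384.2 267.1] [498.7 103.3  20. ] [149.5 113.7  70. ]
post1 0.94 [297.4 225.6 333.3 265. ] [501.4  89.   21.5] [185.3 158.  119.4]
post1 0.83 [330.7 219.1 365.3 263.3] [498.  138.6  21.5] [185.8 158.6 119.8]
post1 0.8 [590.6  45.6 640.   99. ] [265.8 479.2  21.5] [150.7 117.4  11.8]
post1 0.77 [481.3   1.6 555.3  37.4] [198.6 343.9  21.5] [ 17.6 112.7 101.9]
post1 0.75 [261.7 228.1 299.1 264.7] [504.8  39.1  21.5] [182.9 155.9 117.9]
post1 0.63 [507.1  74.5 574.6 126.8] [300.1 385.8  21.5] [ 98.3  45.9 106.4]
[490.9  89.2  46.5] [499.6  89.8] 0.121 0.71
[487.8 135.8  46.5] [492.9 136.3] 0.127 0.8
[494.2  42.2  46.5] [505.8  42.9] 0.132 0.63
[array([505.3,  41.6]), array([499.1,  88.2]), array([492.9, 134.8])]
```

View pics/g5o.png

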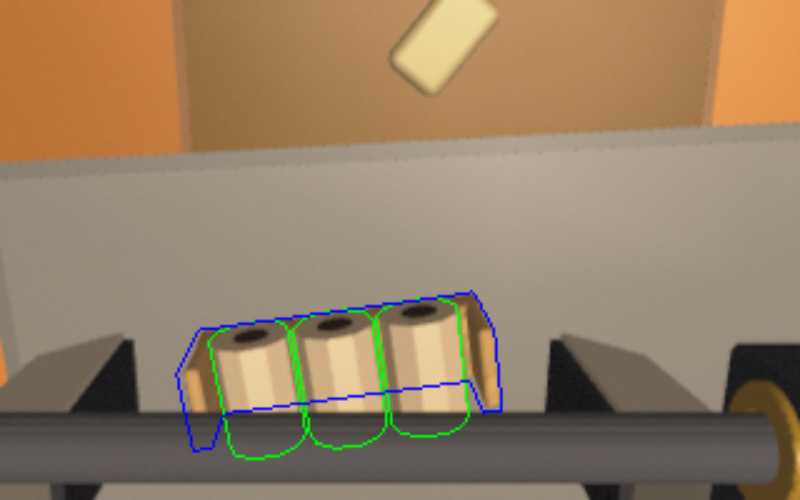

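The overlay shows three posts lying squarely in the grooves at (255,370), (340,360) and (425,350), within about 1.4 mm of the model. The bottom row is done, so next is the post near (575,410).

```bash
python3 go.py 560 335 200 1.89
```

```text
psi 1.890 k=3: first [-0.453  0.686  0.243] rot 0.1974 (6.6 rot rows); later [0.502 0.651 0.243]; 1.6 rows each
```

>>> send_rows:
  offset:
    - [-0.2,0.34,0]
    - [-0.453,0.686,0]
    - [-0.453,0.686,0]
    - [-0.453,0.686,0]
    - [-0.453,0.686,0.1]
    - [-0.453,0.686,0.2]
    - [-0.453,0.686,0.243]
    - [-0.453,0.686,0.243]
  delta_rot:
    - [0,0,0.029]
    - [0,0,0.058]
    - [0,0,0.087]
    - [0,0,0.116]
    - [0,0,0.145]
    - [0,0,0.174]
    - [0,0,0.1974]
    - [0,0,0.1974]

```text
time: 36.75
tool_pos: [449.4, 171.6, 258.6]
tcp_rot: [-3.14, -0.0, 1.891]
contact_force: [0.4, 0.4, -0.0]
grip_width: 91.6
finger_force: 0.0
```

>>> send_rows:
  offset:
    - [0.25,0.33,0.1]
    - [0.502,0.651,0.243]
    - [0.502,0.651,0.243]
  delta_rot:
    - [0,0,0]
    - [0,0,0]
    - [0,0,0]

```text
time: 37.12
tool_pos: [505.3, 255.2, 227.7]
tcp_rot: [-3.138, -0.0, 1.895]
contact_force: [-0.3, 0.7, -0.3]
grip_width: 91.6
finger_force: 0.0
```

>>> send_rows:
  offset:
    - [0.25,0.33,0.1]
    - [0.502,0.651,0.243]
    - [0.502,0.651,0.243]
    - [0.502,0.651,0.243]
    - [0.502,0.651,0.243]
  delta_rot:
    - [0,0,0]
    - [0,0,0]
    - [0,0,0]
    - [0,0,0]
    - [0,0,0]

```text
time: 37.75
tool_pos: [560.1, 334.0, 202.6]
tcp_rot: [3.14, -0.0, 1.89]
contact_force: [-0.2, 0.5, 0.3]
grip_width: 91.7
finger_force: 0.0
```

```bash
python3 p.py p3 120
```

```text
post 510.5 123.7 al -0.209 psi 1.361 q 0.21 [200.5 309.1 239.5 326.9]
post 574.8 409.6 al 0.319 psi 1.890 q 0.95 [322.   99.5 386.5 142.2]
psi 1.890 k=1: first [0.559 0.311 0.689] rot -0.0001 (0.0 rot rows); later [0.559 0.313 0.688]; 1.8 rows each
```

>>> send_rows:
  offset:
    - [0.28,0.155,0.3]
    - [0.559,0.306,0.689]
    - [0.559,0.306,0.689]
    - [0.559,0.306,0.689]
    - [0.559,0.306,0.689]
  delta_rot:
    - [0,0,0]
    - [0,0,0]
    - [0,0,0]
    - [0,0,0]
    - [0,0,0]

```text
time: 38.48
tool_pos: [575.2, 409.6, 121.4]
tcp_rot: [3.137, -0.001, 1.889]
contact_force: [0.2, 0.4, -0.4]
grip_width: 91.7
finger_force: 0.0
```

>>> send_rows:
  offset:
    - [0,0,0.3]
    - [0,0,0.6]
    - [0,0,0.85]
    - [0,0,0.95]
    - [0,0,0.95]
    - [0,0,0.95]
  delta_rot:
    - [0,0,0]
    - [0,0,0]
    - [0,0,0]
    - [0,0,0]
    - [0,0,0]
    - [0,0,0]

```text
time: 39.22
tool_pos: [575.2, 410.6, 6.6]
tcp_rot: [3.138, -0.001, 1.89]
contact_force: [-0.1, 0.1, 1.3]
grip_width: 92.0
finger_force: 0.0
```

>>> send_rows:
  offset:
    - [0,0,0]
    - [0,0,0]
    - [0,0,0]
    - [0,0,0]
    - [0,0,0]
    - [0,0,0]
  delta_rot:
    - [0,0,0]
    - [0,0,0]
    - [0,0,0]
    - [0,0,0]
    - [0,0,0]
    - [0,0,0]
  grip: 0.5

```text
time: 39.98
tool_pos: [574.1, 410.3, 4.6]
tcp_rot: [3.141, -0.0, 1.89]
contact_force: [-0.4, -0.6, 2.9]
grip_width: 63.7
finger_force: 30.0
```

>>> send_rows:
  offset:
    - [0,0,-0.4]
    - [0,0,-0.8]
    - [0,0,-1]
    - [0,0,-1]
  delta_rot:
    - [0,0,0]
    - [0,0,0]
    - [0,0,0]
    - [0,0,0]

```text
time: 40.48
tool_pos: [574.9, 410.7, 126.4]
tcp_rot: [3.137, -0.001, 1.89]
contact_force: [-0.2, -0.0, -1.0]
grip_width: 64.2
finger_force: 30.0
```

```bash
python3 go.py 502.2 66.4 150 1.702
```

```text
psi 1.702 k=3: first [-0.845 -0.491 -0.068] rot 0.0299 (1.0 rot rows); later [-0.922 -0.325 -0.066]; 1.9 rows each
```

>>> send_rows:
  offset:
    - [-0.42,-0.24,-0.2]
    - [-0.845,-0.491,-0.2]
    - [-0.845,-0.491,-0.2]
    - [-0.845,-0.491,-0.2]
  delta_rot:
    - [0,0,0.015]
    - [0,0,0.03]
    - [0,0,0.03]
    - [0,0,0.03]

```text
time: 40.98
tool_pos: [549.7, 295.4, 147.1]
tcp_rot: [-3.14, -0.0, 1.701]
contact_force: [-0.4, -0.9, -1.1]
grip_width: 64.0
finger_force: 30.0
```

>>> send_rows:
  offset:
    - [-0.46,-0.16,0]
    - [-0.922,-0.325,0]
    - [-0.922,-0.325,0]
  delta_rot:
    - [0,0,0]
    - [0,0,0]
    - [0,0,0]

```text
time: 41.35
tool_pos: [525.1, 178.7, 147.6]
tcp_rot: [-3.14, 0.001, 1.699]
contact_force: [0.3, -0.4, -2.1]
grip_width: 63.5
finger_force: 30.0
```

>>> send_rows:
  offset:
    - [-0.46,-0.16,0]
    - [-0.922,-0.325,0]
    - [-0.922,-0.325,0]
    - [-0.922,-0.325,0]
    - [-0.922,-0.325,0]
  delta_rot:
    - [0,0,0]
    - [0,0,0]
    - [0,0,0]
    - [0,0,0]
    - [0,0,0]

```text
time: 41.98
tool_pos: [501.8, 67.5, 148.1]
tcp_rot: [3.141, -0.0, 1.704]
contact_force: [-0.0, -0.5, -1.0]
grip_width: 63.9
finger_force: 30.0
```

```bash
python3 -c "
from h import *
o=get_obs();print(o['tool_pos'],o['grip_width'])"; python3 go.py 502.2 66.6 68 1.702
```

```text
[501.81408482  67.50499375 148.13459637] 63.93148285002841
psi 1.702 k=1: first [-0.008  0.002  0.668] rot 0.0003 (0.0 rot rows); later [-0.008  0.002  0.668]; 1.3 rows each
```

>>> send_rows:
  offset:
    - [-0.006,0.002,0.2]
    - [-0.006,0.002,0.4]
    - [-0.006,0.002,0.53]
    - [-0.006,0.002,0.6]
    - [-0.006,0.002,0.64]
    - [-0.006,0.002,0.66]
    - [-0.006,0.002,0.668]
    - [-0.006,0.002,0.668]
  delta_rot:
    - [0,0,0]
    - [0,0,0]
    - [0,0,0]
    - [0,0,0]
    - [0,0,0]
    - [0,0,0]
    - [0,0,0]
    - [0,0,0]

```text
time: 42.98
tool_pos: [501.8, 65.2, 68.5]
tcp_rot: [3.141, 0.0, 1.701]
contact_force: [0.2, -0.3, -1.3]
grip_width: 64.0
finger_force: 30.0
```

>>> send_rows:
  offset:
    - [0.01,0,0.0]
    - [0.01,0,0.008]
    - [0.01,0,0.014]
    - [0.01,0,0.014]
  delta_rot:
    - [0,0,0]
    - [0,0,0]
    - [0,0,0]
    - [0,0,0]

```text
time: 43.48
tool_pos: [501.4, 66.4, 66.4]
tcp_rot: [-3.142, -0.0, 1.701]
contact_force: [-0.9, -0.1, -0.8]
grip_width: 64.1
finger_force: 30.0
```

>>> send_rows:
  offset:
    - [0,0.003,0.006]
    - [0,0.003,0.01]
    - [0,0.003,0.01]
  delta_rot:
    - [0,0,0]
    - [0,0,0]
    - [0,0,0]

```text
time: 43.85
tool_pos: [501.7, 66.4, 66.2]
tcp_rot: [3.142, 0.0, 1.701]
contact_force: [-4.2, -0.0, 8.6]
grip_width: 63.8
finger_force: 30.0
```

>>> send_rows:
  offset:
    - [0,0,0]
    - [0,0,0]
    - [0,0,0]
    - [0,0,0]
  delta_rot:
    - [0,0,0]
    - [0,0,0]
    - [0,0,0]
    - [0,0,0]
  grip: 1

```text
time: 44.35
tool_pos: [501.8, 66.4, 65.2]
tcp_rot: [-3.142, -0.0, 1.701]
contact_force: [-0.0, -0.6, 0.5]
grip_width: 91.6
finger_force: 0.0
```

>>> send_rows:
  offset:
    - [0,0,-0.4]
    - [0,0,-0.8]
    - [0,0,-1]
    - [0,0,-1]
  delta_rot:
    - [0,0,0]
    - [0,0,0]
    - [0,0,0]
    - [0,0,0]

```text
time: 44.85
tool_pos: [502.9, 66.4, 187.0]
tcp_rot: [3.137, 0.001, 1.701]
contact_force: [-0.2, -0.0, -0.1]
grip_width: 92.0
finger_force: 0.0
```

```bash
python3 -c "
from h import *
o=get_obs();print(o['tool_pos'],o['tcp_rot'])"; python3 go.py 640 10 220 0.14;  python3 go.py 640 10 220 1.702
```

```text
[502.85456791  66.42702162 186.96566859] [3.13736284e+00 5.41321399e-04 1.70133608e+00]
psi 0.140 k=2: first [-0.308  0.537 -0.135] rot 0.2485 (8.4 rot rows); later [ 0.533  0.313 -0.138]; 1.2 rows each
psi 1.702 k=2: first [-0.308  0.537 -0.135] rot -0.0001 (0.0 rot rows); later [-0.308  0.536 -0.138]; 1.2 rows each
```

>>> send_rows:
  offset:
    - [-0.2,0.3,-0.25]
    - [-0.4,0.6,-0.25]
    - [-0.59,0.905,-0.25]
    - [-0.59,0.905,-0.25]
    - [-0.59,0.905,-0.25]
    - [-0.59,0.905,-0.25]
    - [-0.59,0.905,-0.25]
    - [-0.59,0.905,-0.25]
  delta_rot:
    - [0,0,-0.029]
    - [0,0,-0.058]
    - [0,0,-0.087]
    - [0,0,-0.116]
    - [0,0,-0.145]
    - [0,0,-0.174]
    - [0,0,-0.203]
    - [0,0,-0.229]

```text
time: 45.85
tool_pos: [618.1, 10.4, 213.0]
tcp_rot: [3.141, -0.003, -3.137]
contact_force: [-0.3, -1.2, -0.0]
grip_width: 91.7
finger_force: 0.0
```

```bash
sed -i 's|psi=psi%np.pi|psi=psi%np.pi+(np.pi if psi%np.pi<.6 else 0)|' go.py; python3 p.py p4 120
```

```text
post 485.9 77.4 al -0.021 psi 1.550 q 0.72 [353.1  17.8 409.4 109.3]
post 667.4 -82.2 al -1.516 psi 0.055 q 0.90 [206.8 200.6 270.1 245.6]
psi 3.196 k=1: first [-0.413 -0.771  0.776] rot -0.0088 (0.3 rot rows); later [-0.368 -0.792  0.777]; 2.2 rows each
post 677.2 77.8 al -1.404 psi 0.167 q 0.92 [342.3 209.5 405.9 255.1]
psi 3.308 k=1: first [-0.494  0.562  0.776] rot -0.0266 (0.9 rot rows); later [-0.578  0.472  0.777]; 2.1 rows each
post 492.2 111.7 al 0.613 psi 2.184 q 0.32 [386.2  28.8 422.3 108.1]
post 503.1 37.8 al 0.368 psi 1.938 q 0.67 [321.4  36.  371.9 115.1]
post 487.1 146.6 al 0.055 psi 1.626 q 0.87 [420.3  18.6 469.8 103. ]
psi 1.626 k=2: first [0.545 0.567 0.39 ] rot 0.2412 (8.1 rot rows); later [ 0.597 -0.514  0.389]; 1.7 rows each
```

View pics/p4.png

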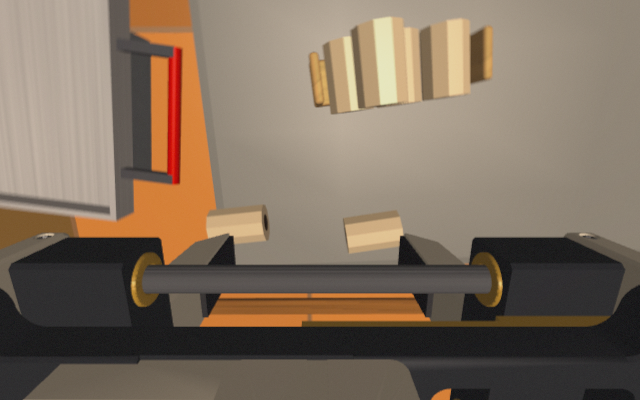

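The view shows the fourth post saddled at (385,60). The last two cream posts are at (237,225) and (373,231), and the tray is level with the handle at (175,115). I'll refit those two with the finger areas masked out.

```bash
python3 - <<'E'
from go import *
c,im,D=pickle.load(open("p4.pkl","rb")); v=np.ones((400,640)); v[232:,:238]=0; v[232:,397:]=0; v[262:]=0
for s in D["post1"]:
    b=s["box"]
    if b[3]>200:
        reg=s["region"].astype(float)
        ys,xs=np.nonzero(s["region"]); p=onz(c,(xs.mean(),ys.mean()),21.5)
        x,q=fit([(c,reg,v)],POST,21.5,[p[0],p[1],1.6]); print(x[:2],x[2].round(3),round(q,3)); go(x[0],x[1],120,x[2]+np.pi/2)
E
```

```text
[667.9 -82.5] 1.668 0.966
psi 3.239 k=1: first [-0.418 -0.774  0.776] rot -0.0156 (0.5 rot rows); later [-0.338 -0.81   0.777]; 2.3 rows each
[677.2  78.5] 1.736 0.943
psi 3.307 k=1: first [-0.494  0.567  0.776] rot -0.0263 (0.9 rot rows); later [-0.579  0.479  0.777]; 2.1 rows each
```

>>> send_rows:
  offset:
    - [-0.25,0.28,0.3]
    - [-0.494,0.567,0.776]
    - [-0.494,0.567,0.776]
    - [-0.494,0.567,0.776]
    - [-0.494,0.567,0.776]
  delta_rot:
    - [0,0,-0.013]
    - [0,0,-0.0263]
    - [0,0,-0.0263]
    - [0,0,-0.0263]
    - [0,0,-0.0263]

```text
time: 46.58
tool_pos: [678.6, 77.3, 124.2]
tcp_rot: [-3.141, 0.003, -2.98]
contact_force: [-0.0, 0.3, 0.4]
grip_width: 91.9
finger_force: 0.0
```

>>> send_rows:
  offset:
    - [0,0,0.3]
    - [0,0,0.6]
    - [0,0,0.85]
    - [0,0,0.95]
    - [0,0,0.95]
    - [0,0,0.95]
  delta_rot:
    - [0,0,0]
    - [0,0,0]
    - [0,0,0]
    - [0,0,0]
    - [0,0,0]
    - [0,0,0]

```text
time: 47.32
tool_pos: [679.3, 78.1, 10.3]
tcp_rot: [-3.141, 0.003, -2.978]
contact_force: [-0.2, -0.2, 0.7]
grip_width: 92.0
finger_force: 0.0
```

>>> send_rows:
  offset:
    - [0,0,0]
    - [0,0,0]
    - [0,0,0]
    - [0,0,0]
    - [0,0,0]
    - [0,0,0]
  delta_rot:
    - [0,0,0]
    - [0,0,0]
    - [0,0,0]
    - [0,0,0]
    - [0,0,0]
    - [0,0,0]
  grip: 0.5

```text
time: 48.08
tool_pos: [678.2, 78.3, 8.5]
tcp_rot: [-3.142, 0.0, -2.978]
contact_force: [-1.1, 0.5, 3.8]
grip_width: 63.8
finger_force: 30.0
```

>>> send_rows:
  offset:
    - [0,0,-0.4]
    - [0,0,-0.8]
    - [0,0,-1]
    - [0,0,-1]
  delta_rot:
    - [0,0,0]
    - [0,0,0]
    - [0,0,0]
    - [0,0,0]

```text
time: 48.58
tool_pos: [679.1, 78.4, 130.1]
tcp_rot: [-3.141, 0.004, -2.978]
contact_force: [-0.8, 0.3, -1.8]
grip_width: 63.7
finger_force: 30.0
```

```bash
python3 go.py 496 113.2 170 1.702
```

```text
psi 1.702 k=2: first [ 0.728  0.268 -0.169] rot 0.2552 (8.6 rot rows); later [ 0.244 -0.737 -0.166]; 1.5 rows each
```

>>> send_rows:
  offset:
    - [0.3,0.1,-0.1]
    - [0.6,0.2,-0.2]
    - [0.728,0.268,-0.3]
    - [0.728,0.268,-0.3]
    - [0.728,0.268,-0.3]
    - [0.728,0.268,-0.3]
    - [0.728,0.268,-0.3]
    - [0.728,0.268,-0.3]
  delta_rot:
    - [0,0,0.029]
    - [0,0,0.058]
    - [0,0,0.087]
    - [0,0,0.116]
    - [0,0,0.145]
    - [0,0,0.174]
    - [0,0,0.203]
    - [0,0,0.23]

```text
time: 49.58
tool_pos: [585.6, 95.8, 161.7]
tcp_rot: [-3.138, -0.001, 1.854]
contact_force: [0.1, 0.6, -1.5]
grip_width: 63.8
finger_force: 30.0
```

```bash
python3 go.py 496.2 112.4 150 1.702
```

```text
psi 1.702 k=1: first [ 0.341 -0.676  0.101] rot 0.0243 (0.8 rot rows); later [ 0.235 -0.72   0.098]; 1.5 rows each
```

>>> send_rows:
  offset:
    - [0.17,-0.34,0.05]
    - [0.341,-0.676,0.1]
    - [0.341,-0.676,0.1]
    - [0.341,-0.676,0.1]
    - [0.341,-0.676,0.1]
    - [0.341,-0.676,0.1]
  delta_rot:
    - [0,0,0.012]
    - [0,0,0.024]
    - [0,0,0.024]
    - [0,0,0.024]
    - [0,0,0.024]
    - [0,0,0.024]

```text
time: 50.32
tool_pos: [497.9, 111.7, 151.9]
tcp_rot: [3.141, -0.0, 1.709]
contact_force: [0.0, 0.7, -1.1]
grip_width: 63.7
finger_force: 30.0
```

```bash
python3 -c "
from h import *
o=get_obs();print(o['tool_pos'],o['tcp_rot'])"; python3 go.py 496.2 112.5 71.5 1.702
```

```text
[497.87790676 111.66599847 151.94158261] [ 3.14148555e+00 -6.34315354e-05  1.70919624e+00]
psi 1.702 k=1: first [ 0.009 -0.013  0.67 ] rot 0.0011 (0.0 rot rows); later [ 0.009 -0.013  0.67 ]; 1.3 rows each
```

>>> send_rows:
  offset:
    - [0.009,-0.013,0.2]
    - [0.012,-0.013,0.4]
    - [0.014,-0.013,0.53]
    - [0.014,-0.013,0.6]
    - [0.014,-0.013,0.64]
    - [0.014,-0.013,0.66]
    - [0.014,-0.013,0.674]
    - [0.014,-0.013,0.674]
  delta_rot:
    - [0,0,0.001]
    - [0,0,0.001]
    - [0,0,0.001]
    - [0,0,0.001]
    - [0,0,0.001]
    - [0,0,0.001]
    - [0,0,0.001]
    - [0,0,0.001]

```text
time: 51.32
tool_pos: [495.6, 113.3, 71.6]
tcp_rot: [3.141, -0.0, 1.703]
contact_force: [0.2, 0.4, -1.1]
grip_width: 63.5
finger_force: 30.0
```

>>> send_rows:
  offset:
    - [0,0,0.004]
    - [0,0,0.008]
    - [0,0,0.008]
  delta_rot:
    - [0,0,0]
    - [0,0,0]
    - [0,0,0]

```text
time: 51.7
tool_pos: [495.7, 113.2, 71.2]
tcp_rot: [3.141, 0.0, 1.703]
contact_force: [-1.6, -0.4, 5.9]
grip_width: 64.1
finger_force: 30.0
```

>>> send_rows:
  offset:
    - [0,0,0]
    - [0,0,0]
    - [0,0,0]
    - [0,0,0]
  delta_rot:
    - [0,0,0]
    - [0,0,0]
    - [0,0,0]
    - [0,0,0]
  grip: 1

```text
time: 52.2
tool_pos: [495.4, 113.3, 70.3]
tcp_rot: [-3.142, -0.0, 1.703]
contact_force: [0.4, 0.8, 0.0]
grip_width: 91.4
finger_force: 0.0
```

>>> send_rows:
  offset:
    - [0,0,-0.4]
    - [0,0,-0.8]
    - [0,0,-1]
    - [0,0,-1]
  delta_rot:
    - [0,0,0]
    - [0,0,0]
    - [0,0,0]
    - [0,0,0]

```text
time: 52.7
tool_pos: [496.5, 113.4, 192.0]
tcp_rot: [3.137, 0.0, 1.703]
contact_force: [-0.2, -0.2, -0.2]
grip_width: 91.8
finger_force: 0.0
```

```bash
python3 go.py 618 -50 225 3.18
```

```text
psi 3.180 k=2: first [-0.742  0.413 -0.135] rot -0.2350 (7.9 rot rows); later [-0.48  -0.7   -0.137]; 1.7 rows each
```

>>> send_rows:
  offset:
    - [-0.3,0.2,-0.135]
    - [-0.742,0.413,-0.135]
    - [-0.742,0.413,-0.135]
    - [-0.742,0.413,-0.135]
    - [-0.742,0.413,-0.135]
    - [-0.742,0.413,-0.135]
    - [-0.742,0.413,-0.135]
    - [-0.742,0.413,-0.135]
  delta_rot:
    - [0,0,-0.029]
    - [0,0,-0.058]
    - [0,0,-0.087]
    - [0,0,-0.116]
    - [0,0,-0.145]
    - [0,0,-0.174]
    - [0,0,-0.203]
    - [0,0,-0.235]

```text
time: 53.7
tool_pos: [555.6, 31.6, 204.5]
tcp_rot: [3.141, -0.003, -3.111]
contact_force: [-0.7, 0.2, -1.1]
grip_width: 91.8
finger_force: 0.0
```

>>> send_rows:
  offset:
    - [-0.24,-0.35,-0.137]
    - [-0.48,-0.7,-0.137]
    - [-0.48,-0.7,-0.137]
    - [-0.48,-0.7,-0.137]
    - [-0.48,-0.7,-0.137]
  delta_rot:
    - [0,0,0]
    - [0,0,0]
    - [0,0,0]
    - [0,0,0]
    - [0,0,0]

```text
time: 54.32
tool_pos: [615.3, -49.9, 222.4]
tcp_rot: [3.141, -0.001, -3.116]
contact_force: [-0.4, 0.0, 0.4]
grip_width: 91.8
finger_force: 0.0
```

```bash
python3 p.py p5 125; python3 - <<'E'
from go import *
c,im,D=pickle.load(open("p5.pkl","rb")); v=np.ones((400,640)); v[232:,:238]=0; v[232:,397:]=0; v[262:]=0
for s in D["post1"]:
    b=s["box"]
    if b[3]>190:
        reg=s["region"].astype(float)
        ys,xs=np.nonzero(s["region"]); p=onz(c,(xs.mean(),ys.mean()),21.5)
        x,q=fit([(c,reg,v)],POST,21.5,[p[0],p[1],1.6]); print(x[:2],x[2].round(3),round(q,3)); go(x[0],x[1],125,x[2]+np.pi/2)
E
```

```text
post 503.3 44.9 al 0.259 psi 1.830 q 0.83 [385.3  43.1 423.4 121.9]
post 488.0 91.9 al -0.012 psi 1.559 q 0.72 [423.1  27.4 478.1 111.9]
post 668.4 -82.2 al -1.486 psi 0.085 q 0.96 [259.5 204.7 316.5 246.7]
psi 3.227 k=1: first [-0.433 -0.28   0.816] rot -0.0094 (0.3 rot rows); later [-0.416 -0.305  0.817]; 1.9 rows each
post 480.5 149.0 al 0.011 psi 1.582 q 0.76 [476.7  24.  536.7 112.6]
[668.4 -82.2] 1.657 0.964
psi 3.227 k=1: first [-0.433 -0.28   0.816] rot -0.0096 (0.3 rot rows); later [-0.416 -0.305  0.817]; 1.9 rows each
```

View pics/p5.png

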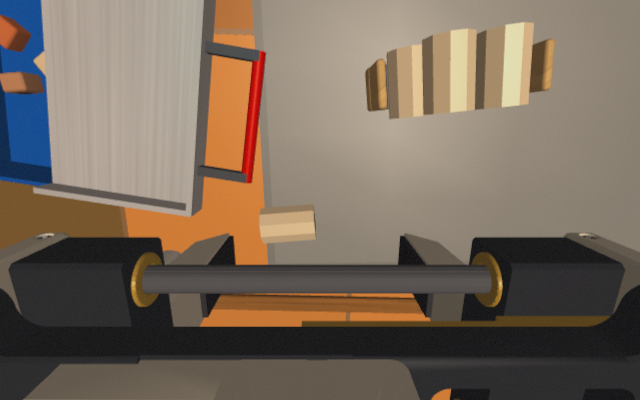

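The view shows the second row complete at (450,70) and (505,65). The last post is clear at (288,223), with the tray corner at (200,213) to its left.

>>> send_rows:
  offset:
    - [-0.22,-0.14,0.3]
    - [-0.446,-0.28,0.816]
    - [-0.446,-0.28,0.816]
    - [-0.446,-0.28,0.816]
    - [-0.446,-0.28,0.816]
  delta_rot:
    - [0,0,-0.005]
    - [0,0,-0.0095]
    - [0,0,-0.0095]
    - [0,0,-0.0095]
    - [0,0,-0.0095]

```text
time: 55.05
tool_pos: [671.0, -82.8, 128.1]
tcp_rot: [-3.14, 0.004, -3.057]
contact_force: [0.1, 0.7, -0.3]
grip_width: 91.6
finger_force: 0.0
```

>>> send_rows:
  offset:
    - [0,0,0.3]
    - [0,0,0.6]
    - [0,0,0.85]
    - [0,0,0.98]
    - [0,0,0.98]
    - [0,0,0.98]
  delta_rot:
    - [0,0,0]
    - [0,0,0]
    - [0,0,0]
    - [0,0,0]
    - [0,0,0]
    - [0,0,0]

```text
time: 55.8
tool_pos: [671.5, -83.4, 9.5]
tcp_rot: [-3.141, 0.003, -3.057]
contact_force: [0.3, 0.3, 0.7]
grip_width: 92.4
finger_force: 0.0
```

>>> send_rows:
  offset:
    - [0,0,0]
    - [0,0,0]
    - [0,0,0]
    - [0,0,0]
    - [0,0,0]
    - [0,0,0]
  delta_rot:
    - [0,0,0]
    - [0,0,0]
    - [0,0,0]
    - [0,0,0]
    - [0,0,0]
    - [0,0,0]
  grip: 0.5

```text
time: 56.55
tool_pos: [670.4, -83.2, 7.8]
tcp_rot: [3.142, 0.0, -3.057]
contact_force: [-1.2, 0.8, 3.3]
grip_width: 63.6
finger_force: 29.9
```

>>> send_rows:
  offset:
    - [0,0,-0.4]
    - [0,0,-0.8]
    - [0,0,-1]
    - [0,0,-1]
  delta_rot:
    - [0,0,0]
    - [0,0,0]
    - [0,0,0]
    - [0,0,0]

```text
time: 57.05
tool_pos: [671.3, -83.5, 129.3]
tcp_rot: [-3.14, 0.004, -3.057]
contact_force: [0.4, -0.2, -2.8]
grip_width: 64.0
finger_force: 29.9
```

```bash
python3 go.py 499 89 195 1.702
```

```text
psi 1.702 k=2: first [ 0.654  0.776 -0.277] rot 0.2425 (8.2 rot rows); later [ 0.807 -0.618 -0.274]; 2.0 rows each
```

>>> send_rows:
  offset:
    - [0.0,0.0,-0.4]
    - [0.3,0.4,-0.6]
    - [0.654,0.776,-0.6]
    - [0.654,0.776,-0.6]
    - [0.654,0.776,-0.6]
    - [0.654,0.776,-0.6]
    - [0.654,0.776,-0.6]
    - [0.654,0.776,-0.6]
  delta_rot:
    - [0,0,0.029]
    - [0,0,0.058]
    - [0,0,0.087]
    - [0,0,0.116]
    - [0,0,0.145]
    - [0,0,0.174]
    - [0,0,0.203]
    - [0,0,0.23]

```text
time: 58.05
tool_pos: [583.3, 3.0, 197.0]
tcp_rot: [-3.138, -0.001, 1.775]
contact_force: [-0.7, 0.2, -0.8]
grip_width: 63.8
finger_force: 29.9
```

```bash
python3 go.py 499 87.3 195 1.702
```

```text
psi 1.702 k=1: first [ 0.83  -0.546  0.02 ] rot 0.0116 (0.4 rot rows); later [ 0.788 -0.605  0.017]; 1.9 rows each
```

>>> send_rows:
  offset:
    - [0.4,-0.27,0]
    - [0.83,-0.546,0.02]
    - [0.83,-0.546,0.02]
    - [0.83,-0.546,0.02]
    - [0.83,-0.546,0.02]
    - [0.83,-0.546,0.02]
  delta_rot:
    - [0,0,0.006]
    - [0,0,0.012]
    - [0,0,0.012]
    - [0,0,0.012]
    - [0,0,0.012]
    - [0,0,0.012]

```text
time: 58.8
tool_pos: [500.0, 85.9, 196.6]
tcp_rot: [-3.141, 0.0, 1.704]
contact_force: [0.9, 0.7, -1.3]
grip_width: 64.2
finger_force: 29.9
```

```bash
python3 -c "
from h import *
o=get_obs();print(o['tool_pos'],o['tcp_rot'],o['grip_width'])"; python3 go.py 499 87.5 109 1.702; python3 - <<'E'
from go import *
c=optics.get_calibration("wrist"); im=optics.capture("wrist")[:,:,::-1].copy(); tp=get_obs()["tool_pos"]
for off,col in ((0,(255,0,0)),(2,(0,255,0))):
    cs,_=cv2.findContours((render(c,POST,tp[0],tp[1]+off,.132,tp[2]+13.7)>.5).astype(np.uint8),0,1); cv2.drawContours(im,cs,-1,col,1)
cv2.imwrite("pics/h1.png",im)
E
```

```text
[500.01208975  85.91500011 196.64760074] [-3.14125488e+00  1.01225838e-05  1.70418878e+00] 64.22352174545127
psi 1.702 k=1: first [ 0.014 -0.006  0.73 ] rot 0.0003 (0.0 rot rows); later [ 0.014 -0.007  0.73 ]; 1.4 rows each
```

View pics/h1.png

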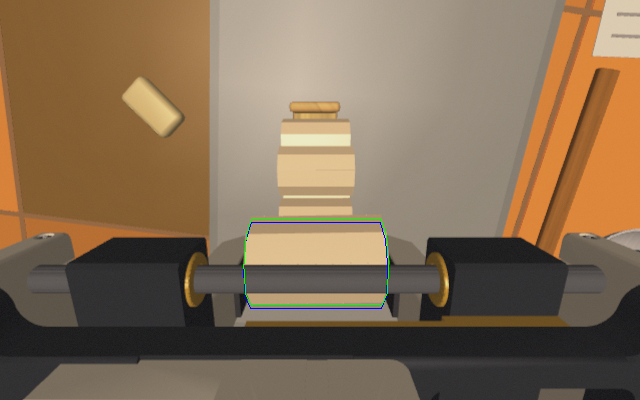

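The view shows the held post (245–387, matching the +2 mm outline) lined up lengthwise with the stack below at (316,165). Lowering onto the top saddle now.

>>> send_rows:
  offset:
    - [0.012,-0.005,0.2]
    - [0.014,-0.005,0.4]
    - [0.014,-0.005,0.55]
    - [0.014,-0.005,0.65]
    - [0.014,-0.005,0.7]
    - [0.014,-0.005,0.72]
    - [0.014,-0.005,0.73]
    - [0.014,-0.005,0.73]
  delta_rot:
    - [0,0,0]
    - [0,0,0]
    - [0,0,0]
    - [0,0,0]
    - [0,0,0]
    - [0,0,0]
    - [0,0,0]
    - [0,0,0]

```text
time: 59.85
tool_pos: [498.9, 88.3, 109.9]
tcp_rot: [3.141, 0.0, 1.705]
contact_force: [0.3, 0.4, -1.9]
grip_width: 63.8
finger_force: 29.9
```

>>> send_rows:
  offset:
    - [0,0,0.006]
    - [0,0,0.012]
    - [0,0,0.012]
  delta_rot:
    - [0,0,0]
    - [0,0,0]
    - [0,0,0]

```text
time: 60.22
tool_pos: [498.6, 88.3, 108.0]
tcp_rot: [3.142, -0.0, 1.705]
contact_force: [0.6, -0.2, -1.0]
grip_width: 63.7
finger_force: 29.9
```

>>> send_rows:
  offset:
    - [-0.006,0,0.004]
    - [-0.006,0,0.008]
    - [-0.006,0,0.008]
  delta_rot:
    - [0,0,0]
    - [0,0,0]
    - [0,0,0]

```text
time: 60.6
tool_pos: [498.8, 87.5, 107.2]
tcp_rot: [3.141, 0.0, 1.705]
contact_force: [1.0, 0.0, -0.8]
grip_width: 64.1
finger_force: 29.9
```

>>> send_rows:
  offset:
    - [0,0,0.004]
    - [0,0,0.01]
    - [0,0,0.01]
  delta_rot:
    - [0,0,0]
    - [0,0,0]
    - [0,0,0]

```text
time: 60.98
tool_pos: [499.2, 87.4, 106.7]
tcp_rot: [3.14, 0.0, 1.705]
contact_force: [-0.5, -0.6, 4.9]
grip_width: 63.6
finger_force: 29.9
```

Light contact of 5 N. Releasing, rising and checking.

>>> send_rows:
  offset:
    - [0,0,0]
    - [0,0,0]
    - [0,0,0]
    - [0,0,0]
    - [0,0,0]
  delta_rot:
    - [0,0,0]
    - [0,0,0]
    - [0,0,0]
    - [0,0,0]
    - [0,0,0]
  grip: 1

```text
time: 61.6
tool_pos: [498.7, 87.6, 105.8]
tcp_rot: [-3.142, -0.0, 1.705]
contact_force: [-0.5, 0.1, -1.1]
grip_width: 92.0
finger_force: 0.0
```

>>> send_rows:
  offset:
    - [0,0,-0.3]
    - [0,0,-0.7]
    - [0,0,-1]
    - [0,0,-1]
  delta_rot:
    - [0,0,0]
    - [0,0,0]
    - [0,0,0]
    - [0,0,0]

```text
time: 62.1
tool_pos: [500.2, 87.7, 228.7]
tcp_rot: [3.135, 0.001, 1.705]
contact_force: [-1.3, 0.7, -1.2]
grip_width: 91.8
finger_force: 0.0
```

>>> send_rows:
  offset:
    - [0.4,-0.4,0]
    - [0.8,-0.8,0]
    - [1,-1,0]
    - [1,-1,0]
    - [1,-1,0]
  delta_rot:
    - [0,0,0]
    - [0,0,0]
    - [0,0,0]
    - [0,0,0]
    - [0,0,0]

```text
time: 62.72
tool_pos: [363.8, 190.3, 225.4]
tcp_rot: [-3.141, 0.0, 1.706]
contact_force: [0.5, 0.0, -0.2]
grip_width: 91.6
finger_force: 0.0
```

```bash
python3 - <<'E'
from go import *
c=optics.get_calibration("scene"); im=optics.capture("scene")
a=im[150:370,160:440][:,:,::-1].copy()
b=optics.capture("wrist")[:,:,::-1]
cv2.imwrite("pics/fin.png",np.hstack([cv2.resize(a,(420,330),interpolation=cv2.INTER_CUBIC),cv2.resize(b,(380,330))]))
print(get_obs()["time"])
E
```

```text
62.825
```

View pics/fin.png

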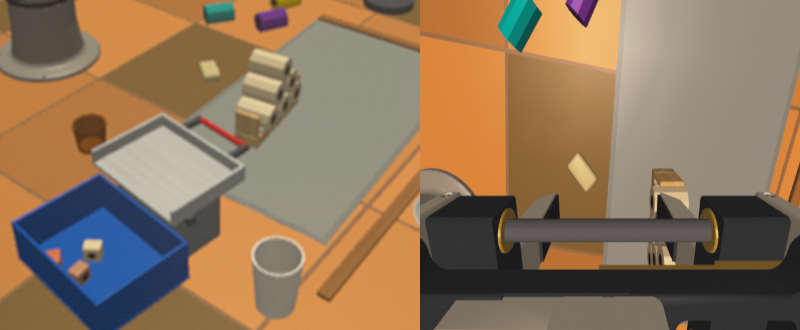

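The view shows the six-post pyramid standing at (268,92). The tray is level and empty, the three blocks are in the bin, the cup is upright and the robot is clear.

```bash
python3 -c "
from plant import ticket
print(ticket.close_job())"
```

```text
the job is handed in; nothing more can be done
None
```

The job is handed in: all three blocks are in the blue bin, the tray is level again, the six cream posts are stacked as a 3-2-1 pyramid in the rack and the cup is still standing; the judged result was not shown.

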